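# Unlock the temperature logger and clip it onto the cool box

## Task

Draw the locking pin out of the dock and lay it in the open notch of the post beside it; then take the clip-on temperature logger out of the dock and clip it, fully down, onto the middle of the cool box's upright steel tongue, its thick flat-backed body on the inner side over the tubes and its sprung lever outside, and let it go. Leave the gel bottle, the two jars and the slide box standing where they are.

Things in the scene. Friction and masses are not known exactly. Their poses are not given: they have to be found in the camera images.
- logger_center (a point): Centre, half-way up, of the logger: white block with a spring lever, 0.1 kg, 96 mm tall, stands jaws down, also on the bench. Axes: z up, x from lever to flat back (dark window), y along hinge. In mm from here: upper body x -11.5..11.5, y -22..22, z -6..48; fixed jaw below it x -6.5..11.5, same y, z -48..-6. Held across y (44 mm) on the upper body the jaws stay shut.
- logger_throat (a point): Underside of the logger's throat, where an edge between the jaws stops: 9 mm in -x and 6 mm below logger_center, 42 mm above the jaw tips; same axes. When seated it lies at the middle of the tongue's top edge.
- logger_roller (a point): Free-turning rubber roller (radius 5, 38 mm long in y) at the upper end of the steel lever, axis along y. Jaws shut: 38 mm in -x and 35 mm above logger_center; fully squeezed: 18 mm nearer the back and 6 mm higher. Back to roller outside: 54.5 mm shut, 36 mm squeezed.
- lever (a joint): Angle of the spring lever, rad: 0 shut, 0.45 fully squeezed (stop), about 0.1 on the tongue. Squeezing roller and flat back together, about 38 mm above logger_center, takes 8 N to start, 15 N to the stop; the jaws then gape 20 mm at the tips. Body and roller both come in, so on the bench a full squeeze drags the foot and may tilt it: a half squeeze (48 mm over all) is enough to lift it first.
- tongue_top (a point): Middle of the top edge of the cool box's upright steel tongue: 5 mm thick, 60 mm wide, top 112 mm above the bench, 52 mm above the box rim, on one long wall. Axes: x across the plate into the box, y along it, z up. The white box is fixed, 110 (x) by 170 (y) by 60 mm tall, walls 14 mm, centre 48 mm in +x of here. The tube rack in it stays below the rim.
- dock: Grey fixed holster; origin: centre of underside, mm from there: base 86 (x) by 60 (y) by 8; cheeks at x -39.5 and 39.5, 6 thick, 44 wide, 104 high, too close to the logger's roller and back for a finger; ends in y open. Bored boss for the pin: x 36..59, y -12..12, z 104..124. Notched post: x 58..82, y 42..66. Logger on base, axes as the dock's, its centre 18 in +x.
- pin_paddle (a point): Centre of the locking pin's flat black paddle, 24 (x) by 10 (y) by 24 mm (z); loose, 0.05 kg. The steel shaft, 8 mm thick, leaves it in -x; its tip is 68 mm in -x from here. At the start it lies level in the dock's boss (bore 9.6 mm), 113 mm up, its tip reaching over the logger so that this cannot be lifted. Drawn 44 mm in +x it is out.
- pin_shaft (a point): Balance point on the axis of the pin's shaft, 30 mm from pin_paddle towards the tip; same axes. It belongs at the notch.
- notch (a point): Where pin_shaft lies when the pin is parked: middle of the open-topped notch on the dock's post, 108 mm up, at x 70, y 54 mm in the dock's axes. The notch is 12 mm wide, 14 mm deep (floor 104 mm, tops 118 mm up), 24 mm long in x and takes the shaft along x, paddle to +x.
- gel: Bystander: pump bottle 58 by 70 by 171 mm tall, loose; origin: centre of its underside.
- jar_a: Bystander: jar with a black cap, 43 mm diameter, 72 mm tall, loose; origin: centre of its underside.
- jar_b: Bystander: jar with a white cap, 43 mm diameter, 72 mm tall, loose; origin: centre of its underside.
- slides: Bystander: small cardboard slide box lying flat, 55 (x) by 85 (y) by 32 mm tall, loose; origin: centre of its underside. Between the dock and the cool box the bench holds only these four bystanders and is otherwise free from 0.35 to 0.58 m ahead of the robot (fixed apparatus stands behind).
Not all that is in view belongs to the job. What is shaped like the part that bears logger_center but red is not meant.

How it is judged:
At the end, for the whole second after the job is handed in: Logger clamped at rest on the tongue: throat within 6 mm of its top edge, 4 mm across, 12 mm along; upright within 0.12 rad, square within 0.15; body inside, lever outside at 0.04 to 0.2 rad. Pin at rest in the notch, within 5 mm (12 along it), level within 0.2 rad (x of logger_throat in the frame of tongue_top between -0.004 and 0.004 m and y of logger_throat in the frame of tongue_top between -0.012 and 0.012 m and z of logger_throat in the frame of tongue_top between -0.004 and 0.006 m and x of logger_center in the frame of tongue_top above 0.003 m and angle between the z axis of logger_center and the z axis of tongue_top, either way round below 0.12 rad and angle between the y axis of logger_center and the y axis of tongue_top, either way round below 0.15 rad and value of joint lever between 0.04 and 0.2 rad and linear speed of each of logger, pin below 0.02 m/s and x of pin_shaft in the frame of notch between -0.012 and 0.012 m and y of pin_shaft in the frame of notch between -0.005 and 0.005 m and z of pin_shaft in the frame of notch between -0.005 and 0.005 m and angle between the x axis of pin_paddle and the x axis of notch, either way round below 0.2 rad); the robot touches nothing.
It fails at once if a bystander was moved by more than 30 mm (distance of any of gel, jar_a, jar_b, slides from where it was at the start of the episode above 0.03 m).
It fails at once if a bystander was tipped by more than 0.4 rad (angle between any of gel, jar_a, jar_b, slides's own z axis and vertical above 0.4 rad).
It also fails if it takes over 67 s, if anything falls off the work surface, if the arm or the gripper's body presses on something with over 40 N, if the wrist force passes 120 N, or if a joint passes its speed limit or range.

## Robot

A 6-joint arm with a two-finger parallel gripper is mounted at the origin on a cart in front of the work surface, level with it; the furniture and walls round the work are solid. World frame = base frame: x ahead of the robot, y to its left, z up, the work surface at z = 0. Lengths are in m, angles in rad, forces in N, time in s.
With the tool pointing down it reaches from about 0.225 to 0.875 m from the base axis. Payload 3.4 kg.
Tool frame: the origin (TCP) lies between the finger pads; the fingertips stand 25 mm ahead of it and the grasp point (between the pads) lies 6 mm ahead of it (manip.tips_ahead is the distance from the TCP to the fingertips, in m); z points along the fingers, x is the direction in which the jaws open and shut, and the axes are right-handed (so a half turn about z gives the same grasp; the last joint's range is limited). The gripper opens to 85 mm and grips with 20 to 120 N. Pads are 22 mm wide; open, the fingers measure 114 mm over their backs; the gripper's body (76 mm by 85 mm) begins 54 mm behind the grasp point. The pads swing forward as they close: fully open they stand 13 mm farther back than shut.
Start: joints at [-1.399, 0.276, 1.505, -0, 1.361, -0.121], TCP at [0.166, -0.551, 0.256] pointing down, gripper open.
Joint ranges: [-2.89, 2.89], [-0.75, 2.08], [0.22, 2.7], [-1.18, 4.32], [0.11, 2.71], [-2.7, 2.7]. Speed limits (rad/s): [2.57, 2.57, 3.14, 3.14, 3.14, 3.14].

## Interface

Orientations are given as a unit quaternion [w, x, y, z].
In Python, from rig import manip gives the robot as it stands. The module is installed in compiled form; this text tells all that it offers.
- The arm moves only by the tool send_rows, never from a script. Its argument "plan" is a list of rows, each an object with "linear": the shift along the tool's x, y, z in m, a list of three; "delta_rot": the turn, a rotation vector about the tool's x, y, z in degrees, a list of three; "fingers": the finger opening in m, from 0 to 0.0854. A call has 1 to 12 rows; each row shifts and turns the pose as measured when the row begins, along the tool's axes as they then stand; what a row does not reach is not made up. A row lasts 1/12 s, in which the tool goes at most 41.7 mm and 7.16 degrees, less where a joint would pass 70% of its speed; a pose out of reach is approached as far as the arm can. A call with a gripper value outside its range is refused whole. The fingers move at their own pace and stop on an object; "force" is the grip in N (left out, the last holds). Time passes only in rows, so rows that do not move let the fingers close. It gives the time, the measured TCP pose, the force and the opening at its end, in the units of the state.
- manip.get_state(): the state, without advancing time (a new reading comes with each control period).
- manip.get_image(name): name is "scene" or "side" or "wrist"; returns the picture (480x640x3 uint8, red, green, blue); there is no depth.
- manip.camera_info(name): a dict with "K" (3x3 intrinsics, pixels), "rvec" (rotation vector, rad) and "tvec" (3), from world to camera coordinates, as OpenCV has them. Camera axes: x right, y down, z forward; pixel columns grow to the right and rows downward; lengths in m; the calibration is good to about 2 mm. A picture is of the moment at which its call begins: read the wrist's pose just before it. camera_info takes no time and is no camera call; for the wrist camera it gives the pose at the moment of the call.
- manip.sign_off(): hands the job in, once; it reports no verdict.
Trained networks look in the newest picture that a camera, given by its name, has taken for a name from the list of things; names that differ only in an ending like _2 or _b are one class to them, and where a whole thing is asked for, a point or a joint stands for the part that bears it (a point fixed in the world has none). Each returns a list of dicts, best first, with "p" (0 to 1); they miss things now and then, are a little off and sometimes report something else, mostly with a low value. They report only what shows in the picture. A call takes as long as a camera call. They do not tell look-alikes from the thing itself.
- manip.find_in(thing, camera): "extent" ([left, top, right, bottom] in pixels, round what is visible of it).
- manip.masks_of(thing, camera): "pixels" (480x640 bool, what is visible of it) and "extent" ([left, top, right, bottom] in pixels, round what is visible of it).
The state is a dict: "clock": time; "qpos": joint angles; "qd": joint speeds; "effort": joint torques, N m; "position": TCP position; "ee_rot": TCP orientation; "contact_force": force on the tool from outside, world axes, zero at the start; "moment": the same for the moment, N m; "width": finger opening in m.
Only numpy, scipy, OpenCV 4.12 (cv2) and the standard library are available. Lean on these libraries where they do the work, as an engineer would, in place of code of your own. Each camera call takes 0.05 s, during which the arm holds its last target. There are 200 camera calls.

## Working session

There is one attempt and no reset: what is moved stays moved. The work goes in short steps, Python scripts to look and compute and a tool call to move; the robot and the scene stay as the last step left them, time stands still between calls to the robot, and variables do not carry over. Pictures are saved under pics/ and viewed, about 8 in all and at most 12, crops included, and the job is handed in when it is done.

Besides the shell and the picture viewer there is one more tool, called after "Call:" as name(argument=value, ...), one argument or row to a line, values as JSON. send_rows: Moves the arm, as the interface text tells. Its arguments: {"type":"object","properties":{"plan":{"type":"array","items":{"type":"object","properties":{"linear":{"type":"array","items":{"type":"number"}},"delta_rot":{"type":"array","items":{"type":"number"}},"fingers":{"type":"number"}}}},"force":{"type":"number"}},"required":["plan"]}

```bash
mkdir -p pics; python3 - <<'E'
from rig import manip
import cv2, numpy as np
print(manip.get_state())
ims=[]
for c in ["scene","side"]:
    im=manip.get_image(c); cv2.imwrite(f"pics/{c}0.png",im[:,:,::-1])
    i=manip.camera_info(c); R=cv2.Rodrigues(np.array(i["rvec"]))[0]
    print(c,np.round(i["K"],1).tolist(),"pos",(-R.T@np.array(i["tvec"]).ravel()).round(3),"fwd",R[2].round(2))
    for t in ["dock","logger_center","pin_paddle","tongue_top","gel","jar_a","slides"]:
        try: print(t,[(np.round(d["extent"]).tolist(),round(d["p"],2)) for d in manip.find_in(t,c)][:4])
        except Exception as e: print(t,e)
E
```

```text
{'clock': 0.0, 'qpos': array([-1.39900607e+00,  2.76598337e-01,  1.50616194e+00,  2.10512998e-05,
        1.36067662e+00, -1.21003965e-01]), 'qd': array([ 0.00081498, -0.00039613, -0.00064665,  0.00061941,  0.00037921,
       -0.00110402]), 'effort': array([ 1.89547507e-03, -4.16767681e+01, -2.45807236e+01,  4.82751511e-04,
        1.10725666e-02, -1.01765184e-05]), 'position': array([ 0.16587684, -0.55004449,  0.25542628]), 'ee_rot': array([-6.42731649e-04,  8.02690267e-01, -5.96395409e-01, -6.61292082e-04]), 'contact_force': array([-1.0067483 , -1.15795409, -0.03688222]), 'moment': array([0.02629097, 0.04382316, 0.00454609]), 'width': 0.08551906692392404}
scene [[553.3, 0.0, 314.3], [0.0, 553.3, 241.2], [0.0, 0.0, 1.0]] pos [-0.102 -1.11   0.608] fwd [ 0.46  0.8  -0.38]
dock [([341.0, 280.0, 390.0, 363.0], 0.71), ([224.0, 202.0, 244.0, 238.0], 0.4)]
logger_center [([333.0, 265.0, 366.0, 311.0], 0.62), ([440.0, 302.0, 470.0, 339.0], 0.56), ([362.0, 284.0, 380.0, 302.0], 0.5)]
pin_paddle [([334.0, 293.0, 348.0, 304.0], 0.47)]
tongue_top [([222.0, 205.0, 243.0, 237.0], 0.86)]
gel [([308.0, 216.0, 332.0, 288.0], 0.75)]
jar_a [([328.0, 242.0, 337.0, 268.0], 0.62)]
slides [([236.0, 277.0, 279.0, 295.0], 0.61)]
side [[489.1, 0.0, 322.4], [0.0, 489.1, 245.3], [0.0, 0.0, 1.0]] pos [0.48  1.148 0.624] fwd [ 0.01 -0.92 -0.38]
dock [([315.0, 210.0, 347.0, 254.0], 0.85)]
logger_center [([278.0, 208.0, 301.0, 240.0], 0.91), ([318.0, 219.0, 339.0, 254.0], 0.84), ([311.0, 236.0, 326.0, 263.0], 0.67), ([316.0, 281.0, 334.0, 310.0], 0.63)]
pin_paddle [([334.0, 215.0, 358.0, 220.0], 0.54)]
tongue_top [([279.0, 307.0, 353.0, 400.0], 0.77)]
gel [([306.0, 226.0, 329.0, 294.0], 0.95), ([314.0, 208.0, 346.0, 252.0], 0.71)]
jar_a [([332.0, 212.0, 358.0, 218.0], 0.74), ([282.0, 270.0, 297.0, 300.0], 0.7), ([316.0, 281.0, 332.0, 311.0], 0.65)]
slides [([284.0, 309.0, 351.0, 398.0], 0.69), ([350.0, 276.0, 388.0, 304.0], 0.57)]
```

View pics/scene0.png

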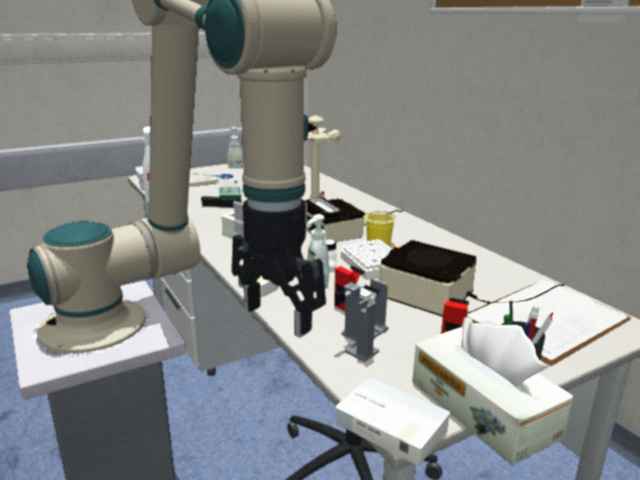

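View pics/side0.png

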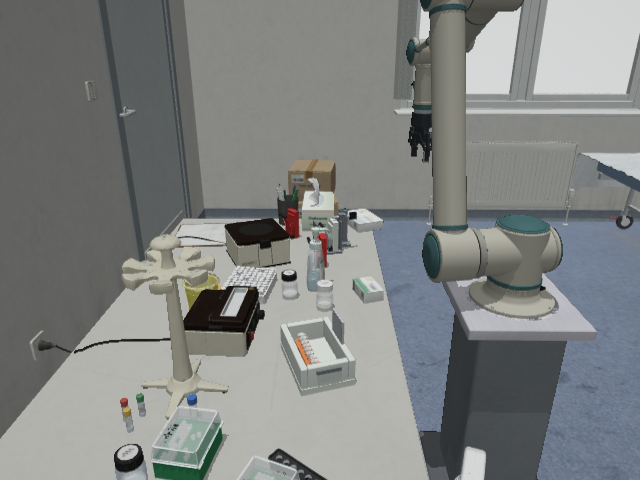

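The scene view shows the grey dock at about (366,320), with red decoys at (345,285) and (455,318). The side view shows the box at (317,350), its tongue at (338,328), jars at (289,284) and (325,295), the gel at (316,265) and the slides at (368,290).

```bash
cat > h.py <<'E'
from rig import manip
import cv2, numpy as np
from scipy.spatial.transform import Rotation as Ro
def cam(c):
    i=manip.camera_info(c); return np.array(i["K"]),cv2.Rodrigues(np.array(i["rvec"]))[0],np.array(i["tvec"]).ravel()
def ray(P,u,v):
    K,R,t=P; d=R.T@np.linalg.solve(K,[u,v,1.]); return -R.T@t,d
def onz(P,u,v,z):
    o,d=ray(P,u,v); return o+d*(z-o[2])/d[2]
def proj(P,X):
    K,R,t=P; q=(R@np.atleast_2d(X).T).T+t; q=q@K.T; return q[:,:2]/q[:,2:]
def tri(obs):
    A=np.zeros((3,3));b=np.zeros(3)
    for P,u,v in obs:
        o,d=ray(P,u,v); d/=np.linalg.norm(d); M=np.eye(3)-np.outer(d,d); A+=M;b+=M@o
    return np.linalg.solve(A,b)
def pose():
    s=manip.get_state(); q=s["ee_rot"]; return s["position"],Ro.from_quat([q[1],q[2],q[3],q[0]])
E
python3 - <<'E'
from h import *
S=cam("side");C=cam("scene")
for n,u,v,z in [("box front corner",319,390,0),("box right corner",354,382,0),("tongue top?",338,310,.112),("gel base",316,291,0),("jarw",325,309,0),("jarb",289,298,0),("slides",368,295,.016),("dock base",336,254,0),("dock top",334,207,.12),("paddle",345,211,.113)]: print(n,onz(S,u,v,z).round(3))
for n,u,v,z in [("dockbase l",347,358,0),("dockbase r",372,358,0),("red",345,308,0),("red2",455,333,0),("paddle",341,298,.113)]: print("sc",n,onz(C,u,v,z).round(3))
w=manip.camera_info("wrist"); P=cam("wrist"); p,r=pose(); print("wristcam pos in tool",r.inv().apply(-P[1].T@P[2]-p).round(3), "axes in tool",r.inv().apply(P[1]).round(2).tolist(),P[0].round(0).tolist())
print("tool axes",r.as_matrix().round(3).tolist())
a=cv2.imread("pics/scene0.png")[230:380,290:490]; b=cv2.imread("pics/side0.png")[190:400,260:400]
a=cv2.resize(a,None,fx=3,fy=3,interpolation=2); b=cv2.resize(b,None,fx=2.8,fy=2.8,interpolation=2)
o=np.zeros((600,800,3),np.uint8); a=cv2.resize(a,(400,300)); o[:300,:400]=a; o[:588,402:794]=b; cv2.imwrite("pics/crop1.png",o)
E
```

```text
box front corner [0.497 0.379 0.   ]
box right corner [0.428 0.354 0.   ]
tongue top? [0.46  0.265 0.112]
gel base [ 0.514 -0.029  0.   ]
jarw [0.488 0.067 0.   ]
jarb [0.584 0.011 0.   ]
slides [0.377 0.021 0.016]
dock base [ 0.456 -0.281  0.   ]
dock top [ 0.463 -0.394  0.12 ]
paddle [ 0.427 -0.374  0.113]
sc dockbase l [ 0.401 -0.369  0.   ]
sc dockbase r [ 0.443 -0.392  0.   ]
sc red [ 0.503 -0.203  0.   ]
sc red2 [ 0.645 -0.402  0.   ]
sc paddle [ 0.405 -0.336  0.113]
wristcam pos in tool [ 0.002 -0.079 -0.117] axes in tool [[1.0, 0.0, -0.0], [-0.0, 0.95, -0.31], [0.0, 0.31, 0.95]] [[394.0, 0.0, 322.0], [0.0, 394.0, 240.0], [0.0, 0.0, 1.0]]
tool axes [[0.289, -0.957, 0.0], [-0.957, -0.289, -0.0], [0.0, 0.0, -1.0]]
```

View pics/crop1.png

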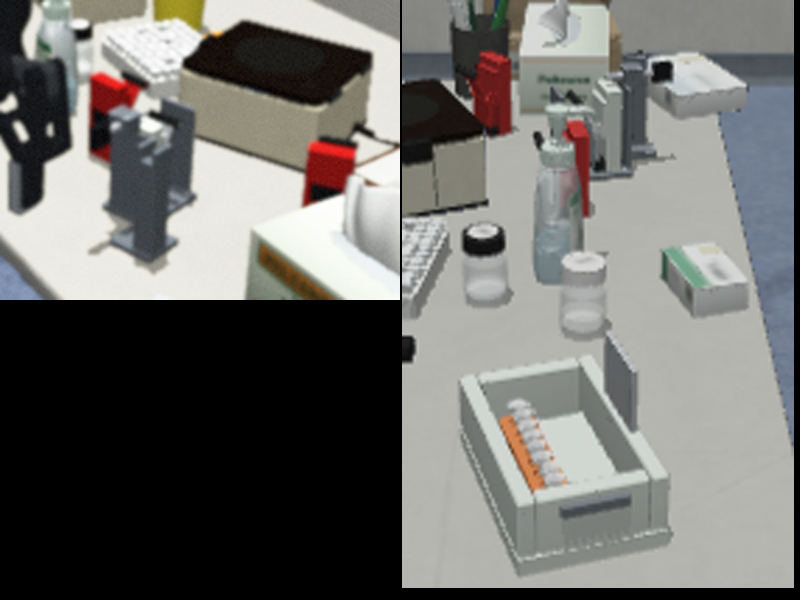

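Crop: the dock holds the white logger. The pin's paddle points towards the robot, and the post is on the -y side. The dock's +x is therefore about world -x, and the box's tongue is on the robot side. I'll go above the dock and look with the wrist camera.

Call:
send_rows(
  plan=[
    {"linear":[-0.011,-0.03,-0.003]},
    {"linear":[-0.011,-0.03,-0.003]},
    {"linear":[-0.011,-0.03,-0.003]},
    {"linear":[-0.011,-0.03,-0.003]},
    {"linear":[-0.011,-0.03,-0.003]},
    {"linear":[-0.011,-0.03,-0.003]},
    {"linear":[-0.011,-0.03,-0.003]},
    {"linear":[-0.011,-0.03,-0.003]},
    {"linear":[-0.011,-0.03,-0.003]},
    {"linear":[-0.011,-0.03,-0.003]},
    {"delta_rot":[0,0,6]},
    {"delta_rot":[0,0,6]},
  ],
)

```text
$.plan[0]: bad value
```

```bash
python3 - <<'E'
from h import *
p,r=pose(); print(p,r.as_matrix().round(3).tolist(), manip.get_state()["qpos"].round(2))
P=cam("wrist"); im=manip.get_image("wrist"); cv2.imwrite("pics/w1.png",im[:,:,::-1])
np.savez("w1.npz",K=P[0],R=P[1],t=P[2])
for t in ["dock","logger_center","pin_paddle","notch"]:
    try: print(t,[(np.round(d["extent"]).tolist(),round(d["p"],2)) for d in manip.find_in(t,"wrist")][:3])
    except Exception as e: print(t,e)
E
```

```text
[ 0.16594909 -0.55056791  0.25635288] [[0.289, -0.957, 0.0], [-0.957, -0.289, -0.0], [0.0, 0.0, -1.0]] [-1.4   0.28  1.5  -0.    1.36 -0.12]
dock []
logger_center []
pin_paddle []
notch []
```

View pics/w1.png

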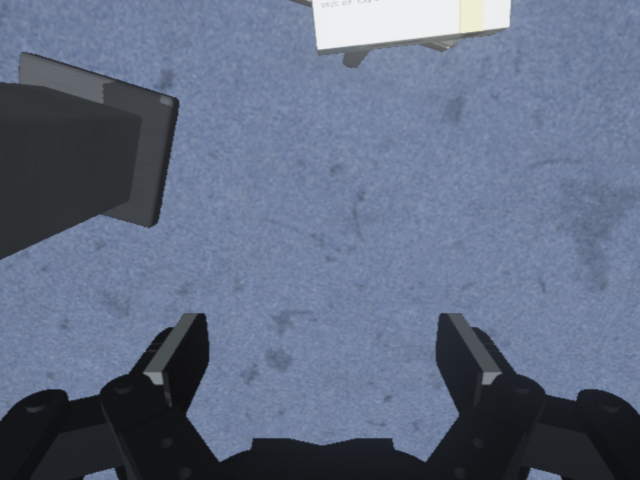

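The call was refused because every row needs all its fields, so this view shows only floor.

Call:
send_rows(
  plan=[
    {"linear":[-0.011,-0.03,-0.003],"delta_rot":[0,0,0],"fingers":0.085},
    {"linear":[-0.011,-0.03,-0.003],"delta_rot":[0,0,0],"fingers":0.085},
    {"linear":[-0.011,-0.03,-0.003],"delta_rot":[0,0,0],"fingers":0.085},
    {"linear":[-0.011,-0.03,-0.003],"delta_rot":[0,0,0],"fingers":0.085},
    {"linear":[-0.011,-0.03,-0.003],"delta_rot":[0,0,0],"fingers":0.085},
    {"linear":[-0.011,-0.03,-0.003],"delta_rot":[0,0,0],"fingers":0.085},
    {"linear":[-0.011,-0.03,-0.003],"delta_rot":[0,0,0],"fingers":0.085},
    {"linear":[-0.011,-0.03,-0.003],"delta_rot":[0,0,0],"fingers":0.085},
    {"linear":[-0.011,-0.03,-0.003],"delta_rot":[0,0,0],"fingers":0.085},
    {"linear":[-0.011,-0.03,-0.003],"delta_rot":[0,0,0],"fingers":0.085},
    {"linear":[0,0,0],"delta_rot":[0,0,7],"fingers":0.085},
    {"linear":[0,0,0],"delta_rot":[0,0,7],"fingers":0.085},
  ],
)

```text
clock: 2.05
position: [0.4329, -0.3521, 0.2865]
ee_rot: [0.0, 0.72, -0.694, 0.001]
contact_force: [-0.4, -0.4, -0.8]
width: 0.085
```

```bash
cat > look.py <<'E'
from h import *; import sys
n=sys.argv[1]; p,r=pose(); print(p,r.as_matrix().round(3).tolist(), manip.get_state()["qpos"].round(2))
P=cam("wrist"); im=manip.get_image("wrist"); cv2.imwrite(f"pics/{n}.png",im[:,:,::-1])
np.savez(n+".npz",K=P[0],R=P[1],t=P[2])
for t in sys.argv[2:]:
    try: print(t,[(np.round(d["extent"]).tolist(),round(d["p"],2)) for d in manip.find_in(t,"wrist")][:3])
    except Exception as e: print(t,e)
E
python3 look.py w2 dock logger_center pin_paddle
```

```text
[ 0.43286805 -0.35212509  0.28651973] [[0.036, -0.999, 0.002], [-0.999, -0.036, -0.002], [0.002, -0.002, -1.0]] [-0.81  0.23  1.49  0.    1.42  0.73]
dock [([218.0, 82.0, 375.0, 241.0], 0.56)]
logger_center [([82.0, 54.0, 190.0, 136.0], 0.7), ([229.0, 108.0, 298.0, 192.0], 0.66), ([388.0, 2.0, 448.0, 34.0], 0.57)]
pin_paddle [([265.0, 169.0, 302.0, 273.0], 0.92)]
```

View pics/w2.png

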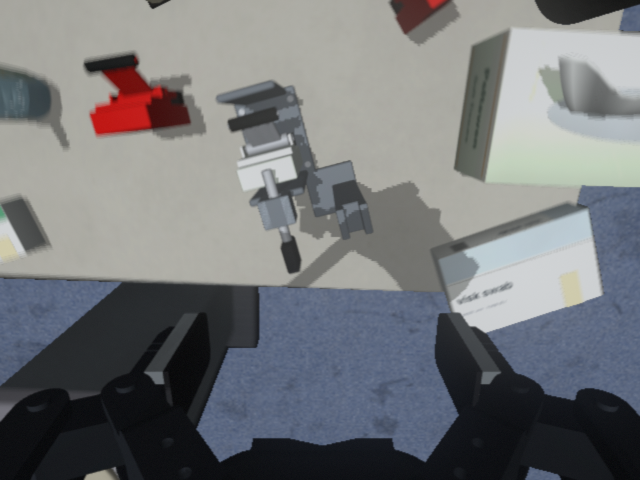

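View: dock with pin paddle at (290,255), post at (350,210), lever-side cheek at (250,92). I'll fit the dock's pose and check it by overlay.

```bash
cat > fit.py <<'E'
from h import *; from scipy.optimize import least_squares
d=np.load("w2.npz"); P=(d["K"],d["R"],d["t"])
def W(s,X):
    X=np.atleast_2d(X)/1000.; c,n=np.cos(s[2]),np.sin(s[2]); return np.c_[s[0]+c*X[:,0]-n*X[:,1],s[1]+n*X[:,0]+c*X[:,1],X[:,2]]
M=[([-42.5,-22,104],(217,99)),([-42.5,22,104],(283,81)),([83,0,113],(290,253)),([15,0,117],(266,170))]
f=least_squares(lambda s:(proj(P,W(s,[m[0] for m in M]))-np.array([m[1] for m in M])).ravel(),[.44,-.36,3.0],x_scale=[.01,.01,.1],loss="soft_l1")
s=f.x; print(s.round(4),f.fun.round(1))
im=cv2.imread("pics/w2.png"); x0,y0,k=200,60,4; cr=cv2.resize(im[y0:y0+150+75,x0:x0+200],None,fx=k,fy=k,interpolation=2)
def box(b,col):
    for z in b[4:]:
        q=(proj(P,W(s,[[b[0],b[2],z],[b[1],b[2],z],[b[1],b[3],z],[b[0],b[3],z]]))-[x0,y0])*k
        cv2.polylines(cr,[q.round().astype(int)],True,col,1)
box([-43,43,-30,30,8],(0,255,255));box([-42.5,-36.5,-22,22,104],(0,255,0));box([36.5,42.5,-22,22,104],(0,255,0));box([36,59,-12,12,104,124],(255,0,0));box([58,82,42,66,118],(0,0,255));box([58,82,48,60,118],(0,0,255));box([71,95,-5,5,125,101],(255,0,255));box([6.5,29.5,-22,22,104],(255,255,0));box([15,83,-4,4,113],(0,128,255))
cv2.imwrite("pics/ov.png",cr[:600]); np.save("dock.npy",s)
E
python3 fit.py
```

```text
[ 0.4854 -0.3087  3.4032] [ 0.6 -3.2 -5.8 -0.   0.2  1.6  0.4  0.3]
```

View pics/ov.png

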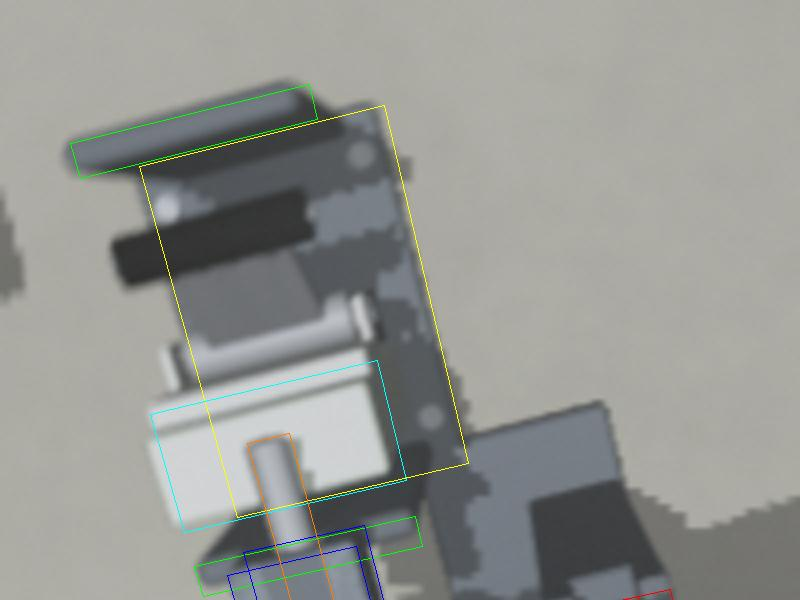

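```bash
python3 - <<'E'
s=open("fit.py").read()
i=s.index("M=[");j=s.index("f=least")
s=s[:i]+'M=[([-42.5,-22,104],(217,98)),([-42.5,22,104],(275.5,81)),([83,0,113],(290,253)),([15,0,117],(267.5,169)),([29.5,-22,104],(245,191)),([29.5,22,104],(297.5,178)),([-43,30,8],(295,86)),([43,30,8],(315.5,175))]\n'+s[j:]
s=s.replace("x0,y0,k=200,60,4","x0,y0,k=200,140,4")+'''
c,n=np.cos(s[2]),np.sin(s[2]); p,r=pose()
for nm,X in [("paddle",[83,0,113]),("notch",[70,54,108]),("logger",[18,0,56])]: print(nm,W(s,X).round(4))
print("dock x axis",c,n,"tool yaw deg",np.degrees(np.arctan2(r.as_matrix()[1,0],r.as_matrix()[0,0])),"dock yaw",np.degrees(s[2]))'''
open("fit.py","w").write(s)
E
python3 fit.py
```

```text
[ 0.486  -0.3079  3.4092] [-0.8 -2.8  0.1 -1.  -0.2  0.7 -2.1  0.4  0.2  1.2  3.2  1.  -0.  -0.6
  1.  -0. ]
paddle [[ 0.4059 -0.3299  0.113 ]]
notch [[ 0.4328 -0.3785  0.108 ]]
logger [[ 0.4686 -0.3127  0.056 ]]
dock x axis -0.9644133242620908 -0.2643992057207116 tool yaw deg -87.62515762246606 dock yaw 195.3312565688345
```

View pics/ov.png

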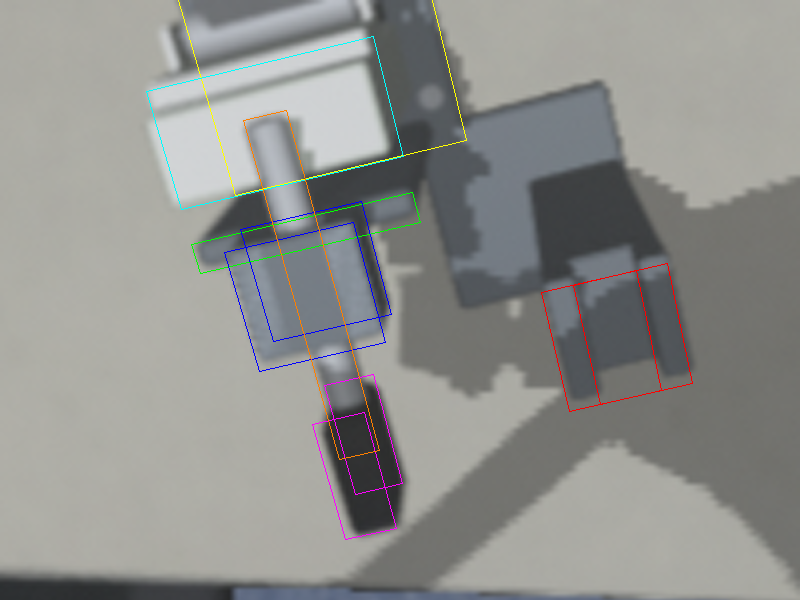

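The fit is good to about 1–2 mm. Next I align the tool with the dock's axes (tool x = dock y, tool y = dock x) and descend on the paddle.

Call:
send_rows(
  plan=[
    {"linear":[0,0,0],"delta_rot":[0,0,-6.5],"fingers":0.03},
    {"linear":[0,0,0],"delta_rot":[0,0,-6.5],"fingers":0.03},
    {"linear":[-0.014,0.01,0.02],"delta_rot":[0,0,0],"fingers":0.03},
    {"linear":[-0.014,0.01,0.02],"delta_rot":[0,0,0],"fingers":0.03},
    {"linear":[0,0,0.03],"delta_rot":[0,0,0],"fingers":0.03},
    {"linear":[0,0,0.03],"delta_rot":[0,0,0],"fingers":0.03},
    {"linear":[0,0,0],"delta_rot":[0,0,0],"fingers":0.03},
  ],
)

```text
clock: 2.83
position: [0.4007, -0.3371, 0.1853]
ee_rot: [0.002, 0.802, -0.597, 0.005]
contact_force: [0.1, 0.6, -1.4]
width: 0.0301
```

```bash
cat > where.py <<'E'
from h import *; s=np.load("dock.npy"); p,r=pose(); c,n=np.cos(s[2]),np.sin(s[2]); d=(p[:2]-s[:2])*1000
q=manip.get_state(); print("TCP in dock mm",round(c*d[0]+n*d[1],1),round(-n*d[0]+c*d[1],1),round(p[2]*1000,1),"rel rot", Ro.from_matrix(r.as_matrix()).as_matrix().round(3).tolist(),"yaw err",np.degrees(np.arctan2(r.as_matrix()[1,0],r.as_matrix()[0,0]))-np.degrees(s[2])-90+360,"w",q["width"],"F",q["contact_force"].round(1),"t",q["clock"],q["qpos"].round(2))
E
python3 where.py; python3 look.py w3 pin_paddle; python3 - <<'E'
import cv2; cv2.imwrite("pics/w3c.png",cv2.imread("pics/w3.png")[150:480,150:500])
E
```

```text
TCP in dock mm 90.0 5.6 185.3 rel rot [[0.287, -0.958, 0.005], [-0.958, -0.287, -0.009], [0.01, -0.002, -1.0]] yaw err 1.3346821107847973 w 0.030137665574477317 F [ 0.1  0.6 -1.4] t 2.8333 [-0.83  0.25  1.73 -0.    1.15  0.45]
[ 0.4006712  -0.33707801  0.18530678] [[0.287, -0.958, 0.005], [-0.958, -0.287, -0.009], [0.01, -0.002, -1.0]] [-0.83  0.25  1.73 -0.    1.15  0.45]
pin_paddle [([301.0, 121.0, 319.0, 289.0], 0.57)]
```

View pics/w3c.png

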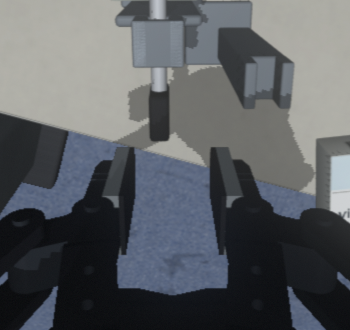

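The paddle is at (309,265), about 6 mm left of the finger midline, which agrees with the fit. Correcting and descending.

Call:
send_rows(
  plan=[
    {"linear":[-0.006,-0.007,0],"delta_rot":[0,0,1.3],"fingers":0.03},
    {"linear":[0,0,0],"delta_rot":[0,0,0],"fingers":0.03},
    {"linear":[0,0,0.022],"delta_rot":[0,0,0],"fingers":0.03},
    {"linear":[0,0,0.022],"delta_rot":[0,0,0],"fingers":0.03},
    {"linear":[0,0,0.022],"delta_rot":[0,0,0],"fingers":0.03},
    {"linear":[0,0,0],"delta_rot":[0,0,0],"fingers":0.03},
  ],
)

```text
clock: 3.43
position: [0.4185, -0.3485, 0.1458]
ee_rot: [0.009, 0.797, -0.603, 0.029]
contact_force: [-0.6, -0.4, -0.5]
width: 0.0301
```

```bash
python3 where.py
```

```text
TCP in dock mm 75.8 21.3 145.8 rel rot [[0.27, -0.962, 0.036], [-0.961, -0.272, -0.049], [0.057, -0.021, -0.998]] yaw err 0.3882602285689245 w 0.030083428620453694 F [-0.6 -0.4 -0.5] t 3.4333 [-0.82  0.29  1.78 -0.01  1.01  0.48]
```

Call:
send_rows(
  plan=[
    {"linear":[0,0,0],"delta_rot":[0,0,0],"fingers":0.03},
  ],
)

```text
clock: 3.52
position: [0.4199, -0.3509, 0.1493]
ee_rot: [0.01, 0.797, -0.603, 0.032]
contact_force: [0.6, 0.9, 0.1]
width: 0.0301
```

```bash
python3 where.py; python3 - <<'E'
from rig import manip; print(manip.get_state())
E
```

```text
TCP in dock mm 75.1 24.0 149.3 rel rot [[0.272, -0.962, 0.04], [-0.96, -0.273, -0.055], [0.063, -0.024, -0.998]] yaw err 0.45647000147113204 w 0.030110194046477218 F [0.6 0.9 0.1] t 3.5167 [-0.82  0.29  1.78 -0.01  1.01  0.48]
{'clock': 3.5167, 'qpos': array([-0.81818454,  0.28689601,  1.77768224, -0.00960002,  1.00981469,
        0.48114832]), 'qd': array([-0.01102916, -0.02727429, -0.05839221, -0.01567893,  0.0165923 ,
       -0.01972528]), 'effort': array([ 4.52738372e-02, -3.90097117e+01, -2.12063277e+01, -6.03052508e-02,
       -3.33661688e-01,  2.94378866e-02]), 'position': array([ 0.41992009, -0.35090741,  0.14927078]), 'ee_rot': array([ 0.00972335,  0.79728833, -0.60264883,  0.03242161]), 'contact_force': array([0.56123432, 0.8933418 , 0.12233305]), 'moment': array([0.00038177, 0.04570423, 0.06819825]), 'width': 0.030110194046477218}
```

Motions accumulate lag and tilt, so I'll add a helper that computes the correction to a full target pose.

```bash
cat > to.py <<'E'
from h import *; import sys
# to.py dock|w x y z(mm) yaw(deg of tool x, in that frame)
a=sys.argv; v=np.array(list(map(float,a[2:6]))); X=v[:3].copy(); yaw=np.radians(v[3])
if a[1]!="w":
    s=np.load(a[1]+".npy"); c,n=np.cos(s[2]),np.sin(s[2]); X[:2]=[s[0]*1e3+c*v[0]-n*v[1],s[1]*1e3+n*v[0]+c*v[1]]; yaw+=s[2]
p,r=pose(); T=Ro.from_matrix(np.c_[[np.cos(yaw),np.sin(yaw),0],[np.sin(yaw),-np.cos(yaw),0],[0,0,-1]])
q=manip.get_state()
print("lin tool mm",r.inv().apply(X-p*1000).round(1),"rot deg",np.degrees((r.inv()*T).as_rotvec()).round(2),"| t",q["clock"],"w",round(q["width"],4),"F",q["contact_force"].round(1),"qd",abs(q["qd"]).max().round(3),"q",q["qpos"].round(2))
E
python3 to.py dock 83 -1 150 90
```

```text
lin tool mm [-25.    7.7  -2.5] rot deg [-1.37 -3.63  0.5 ] | t 3.5167 w 0.0301 F [0.6 0.9 0.1] qd 0.058 q [-0.82  0.29  1.78 -0.01  1.01  0.48]
```

Call:
send_rows(
  plan=[
    {"linear":[-0.0125,0.0038,-0.001],"delta_rot":[-0.7,-1.8,0.2],"fingers":0.03},
    {"linear":[-0.0125,0.0038,-0.001],"delta_rot":[-0.7,-1.8,0.2],"fingers":0.03},
  ],
)

```text
clock: 3.68
position: [0.4082, -0.333, 0.1549]
ee_rot: [0.002, 0.796, -0.605, 0.005]
contact_force: [0.3, -0.4, 0.6]
width: 0.0299
```

```bash
python3 to.py dock 83 -1 150 90
```

```text
lin tool mm [-4.7  1.4  4.9] rot deg [-0.2  -0.57  0.2 ] | t 3.6833 w 0.0299 F [ 0.3 -0.4  0.6] qd 0.421 q [-0.82  0.28  1.77 -0.    1.08  0.49]
```

Call:
send_rows(
  plan=[
    {"linear":[-0.004,0.001,0.006],"delta_rot":[0,0,0],"fingers":0.03},
    {"linear":[0,0,0.006],"delta_rot":[0,0,0],"fingers":0.03},
    {"linear":[0,0,0.006],"delta_rot":[0,0,0],"fingers":0.03},
    {"linear":[0,0,0.006],"delta_rot":[0,0,0],"fingers":0.03},
  ],
)

```text
clock: 4.02
position: [0.4091, -0.3336, 0.1347]
ee_rot: [0.003, 0.797, -0.604, 0.012]
contact_force: [-1.0, -0.7, -0.1]
width: 0.0299
```

```bash
python3 to.py dock 83 -1 119 90
```

```text
lin tool mm [-5.8  2.1 15.5] rot deg [-0.52 -1.26  0.35] | t 4.0167 w 0.0299 F [-1.  -0.7 -0.1] qd 0.204 q [-0.81  0.29  1.81 -0.    1.02  0.48]
```

Call:
send_rows(
  plan=[
    {"linear":[-0.004,0.001,0.006],"delta_rot":[-0.3,-0.8,0.2],"fingers":0.03},
    {"linear":[-0.003,0.001,0.006],"delta_rot":[-0.3,-0.8,0.1],"fingers":0.03},
    {"linear":[-0.001,0,0.004],"delta_rot":[-0.1,-0.3,0],"fingers":0.03},
  ],
)

```text
clock: 4.27
position: [0.4046, -0.3261, 0.1158]
ee_rot: [-0.002, 0.795, -0.606, -0.007]
contact_force: [0.6, -0.6, 0.9]
width: 0.0301
```

```bash
python3 to.py dock 83 -1 119 90
```

```text
lin tool mm [ 2.9 -0.3 -3.3] rot deg [0.28 0.83 0.05] | t 4.2667 w 0.0301 F [ 0.6 -0.6  0.9] qd 0.081 q [-0.81  0.32  1.82  0.    1.01  0.49]
```

Small correction, then close gently.

Call:
send_rows(
  plan=[
    {"linear":[0.002,0,-0.003],"delta_rot":[0.2,0.5,0],"fingers":0.03},
    {"linear":[0,0,0],"delta_rot":[0,0,0],"fingers":0.0},
    {"linear":[0,0,0],"delta_rot":[0,0,0],"fingers":0.0},
    {"linear":[0,0,0],"delta_rot":[0,0,0],"fingers":0.0},
    {"linear":[0,0,0],"delta_rot":[0,0,0],"fingers":0.0},
  ],
  force=30,
)

```text
clock: 4.68
position: [0.4049, -0.3281, 0.1169]
ee_rot: [-0.001, 0.795, -0.606, -0.004]
contact_force: [-0.5, 0.4, 0.3]
width: 0.0095
```

```bash
python3 to.py dock 83 -1 119 90
```

```text
lin tool mm [ 1.  -0.6 -2.1] rot deg [0.17 0.47 0.06] | t 4.6833 w 0.0095 F [-0.5  0.4  0.3] qd 0.003 q [-0.82  0.32  1.82  0.    1.01  0.49]
```

Call:
send_rows(
  plan=[
    {"linear":[0,0.006,0],"delta_rot":[0,0,0],"fingers":0.0},
    {"linear":[0,0.006,0],"delta_rot":[0,0,0],"fingers":0.0},
    {"linear":[0,0.006,0],"delta_rot":[0,0,0],"fingers":0.0},
    {"linear":[0,0.006,0],"delta_rot":[0,0,0],"fingers":0.0},
  ],
)

```text
clock: 5.02
position: [0.3807, -0.3348, 0.1175]
ee_rot: [-0.001, 0.796, -0.605, -0.003]
contact_force: [0.6, 0.2, -0.6]
width: 0.0097
```

```bash
python3 to.py dock 137 -2 117 90
```

```text
lin tool mm [-0.2 28.3  0.6] rot deg [0.13 0.4  0.17] | t 5.0167 w 0.0097 F [ 0.6  0.2 -0.6] qd 0.143 q [-0.86  0.3   1.85  0.    1.    0.44]
```

Good: moved ~25 mm, straight and without force. Continue, then lift.

Call:
send_rows(
  plan=[
    {"linear":[0,0.008,0],"delta_rot":[0,0,0],"fingers":0.0},
    {"linear":[0,0.008,0],"delta_rot":[0,0,0],"fingers":0.0},
    {"linear":[0,0.008,0],"delta_rot":[0,0,0],"fingers":0.0},
    {"linear":[0,0.008,0],"delta_rot":[0,0,0],"fingers":0.0},
    {"linear":[0,0,0],"delta_rot":[0,0,0],"fingers":0.0},
    {"linear":[0,0,-0.01],"delta_rot":[0,0,0],"fingers":0.0},
    {"linear":[0,0,-0.01],"delta_rot":[0,0,0],"fingers":0.0},
    {"linear":[0,0,-0.01],"delta_rot":[0,0,0],"fingers":0.0},
  ],
)

```text
clock: 5.68
position: [0.3418, -0.3435, 0.1465]
ee_rot: [-0.002, 0.795, -0.607, -0.007]
contact_force: [-0.4, -0.3, -0.4]
width: 0.0091
```

```bash
python3 to.py dock 137 -2 147 90
```

```text
lin tool mm [  1.8 -11.4  -0.5] rot deg [ 0.29  0.75 -0.1 ] | t 5.6833 w 0.0091 F [-0.4 -0.3 -0.4] qd 0.314 q [-0.93  0.24  1.85  0.    1.06  0.37]
```

Call:
send_rows(
  plan=[
    {"linear":[0.014,0,0],"delta_rot":[0.1,0.2,0],"fingers":0.0},
    {"linear":[0.014,0,0],"delta_rot":[0.1,0.2,0],"fingers":0.0},
    {"linear":[0.014,0,0],"delta_rot":[0,0.2,0],"fingers":0.0},
    {"linear":[0.012,-0.01,0],"delta_rot":[0,0,0],"fingers":0.0},
    {"linear":[0,-0.01,0],"delta_rot":[0,0,0],"fingers":0.0},
    {"linear":[0,-0.012,0],"delta_rot":[0,0,0],"fingers":0.0},
    {"linear":[0,-0.01,0],"delta_rot":[0,0,0],"fingers":0.0},
    {"linear":[0,0,0],"delta_rot":[0,0,0],"fingers":0.0},
  ],
)

```text
clock: 6.35
position: [0.4014, -0.3931, 0.1447]
ee_rot: [0.001, 0.794, -0.608, 0.001]
contact_force: [0.2, -0.6, -0.3]
width: 0.0098
```

```bash
python3 to.py dock 100.6 52 140 90
```

```text
lin tool mm [-7.9 -3.4  4.7] rot deg [-0.01 -0.11 -0.29] | t 6.35 w 0.0098 F [ 0.2 -0.6 -0.3] qd 0.024 q [-0.9   0.34  1.71 -0.    1.09  0.41]
```

Call:
send_rows(
  plan=[
    {"linear":[-0.007,-0.003,0.003],"delta_rot":[0,0,-0.2],"fingers":0.0},
    {"linear":[0,0,0.002],"delta_rot":[0,0,0],"fingers":0.0},
    {"linear":[0,0,0],"delta_rot":[0,0,0],"fingers":0.0},
  ],
)

```text
clock: 6.6
position: [0.4029, -0.3827, 0.1382]
ee_rot: [0.0, 0.796, -0.606, -0.001]
contact_force: [-0.0, -0.6, -0.3]
width: 0.0097
```

```bash
python3 to.py dock 100.6 52 140 90;  python3 look.py w4 pin_paddle dock; python3 - <<'E'
import cv2; cv2.imwrite("pics/w4c.png",cv2.resize(cv2.imread("pics/w4.png")[150:400,200:450],None,fx=2.4,fy=2.4))
E
```

```text
lin tool mm [ 1.8  0.7 -1.8] rot deg [0.08 0.05 0.12] | t 6.6 w 0.0097 F [-0.  -0.6 -0.3] qd 0.027 q [-0.88  0.34  1.73 -0.    1.08  0.42]
[ 0.4028626  -0.38271733  0.13821529] [[0.266, -0.964, -0.002], [-0.964, -0.266, 0.0], [-0.001, 0.001, -1.0]] [-0.88  0.34  1.73 -0.    1.08  0.42]
pin_paddle [([308.0, 143.0, 336.0, 392.0], 0.57)]
dock [([132.0, 0.0, 362.0, 278.0], 0.83)]
```

View pics/w4c.png

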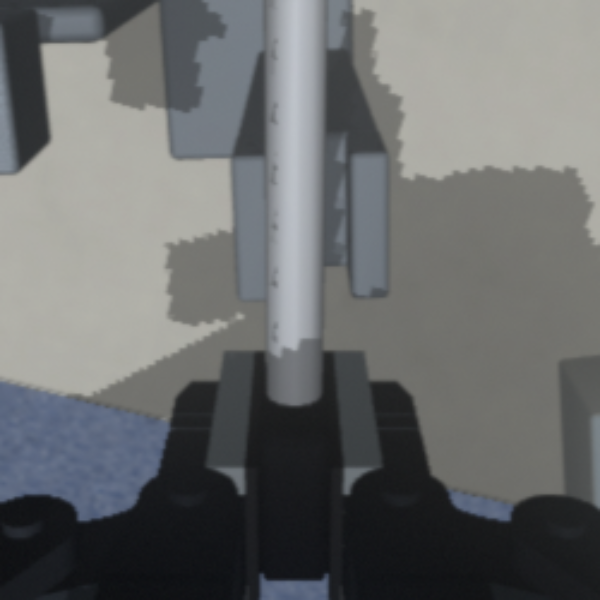

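The shaft is about 2.5 mm left of the notch centre (shaft at 296, post centre at 312 px). Correct, then go down in stages.

Call:
send_rows(
  plan=[
    {"linear":[0.002,0,0.003],"delta_rot":[0,0,0],"fingers":0.0},
    {"linear":[0,0,0.003],"delta_rot":[0,0,0],"fingers":0.0},
    {"linear":[0,0,0],"delta_rot":[0,0,0],"fingers":0.0},
  ],
)

```text
clock: 7.0
position: [0.4029, -0.386, 0.1331]
ee_rot: [0.001, 0.795, -0.606, 0.0]
contact_force: [-0.6, -0.3, -0.9]
width: 0.0096
```

```bash
python3 to.py dock 100.6 52.5 113 90
```

```text
lin tool mm [-0.9 -0.2 20.1] rot deg [ 0.04 -0.1   0.03] | t 7.0 w 0.0096 F [-0.6 -0.3 -0.9] qd 0.008 q [-0.89  0.35  1.73 -0.    1.06  0.42]
```

Call:
send_rows(
  plan=[
    {"linear":[-0.001,0,0.004],"delta_rot":[0,-0.2,0],"fingers":0.0},
    {"linear":[-0.0005,0,0.004],"delta_rot":[0,-0.2,0],"fingers":0.0},
    {"linear":[0,0,0],"delta_rot":[0,0,0],"fingers":0.0},
  ],
)

```text
clock: 7.25
position: [0.4022, -0.3848, 0.1244]
ee_rot: [-0.001, 0.795, -0.607, -0.002]
contact_force: [-0.6, 0.6, -1.2]
width: 0.0094
```

```bash
python3 to.py dock 100.6 52.5 113 90
```

```text
lin tool mm [ 0.5 -0.6 11.4] rot deg [ 0.03  0.32 -0.03] | t 7.25 w 0.0094 F [-0.6  0.6 -1.2] qd 0.003 q [-0.89  0.36  1.74  0.    1.05  0.41]
```

Call:
send_rows(
  plan=[
    {"linear":[0,0,0.004],"delta_rot":[0,0,0],"fingers":0.0},
    {"linear":[0,0,0.004],"delta_rot":[0,-0.1,0],"fingers":0.0},
    {"linear":[0,0,0.002],"delta_rot":[0,0,0],"fingers":0.0},
    {"linear":[0,0,0],"delta_rot":[0,0,0],"fingers":0.0},
  ],
)

```text
clock: 7.58
position: [0.4019, -0.3848, 0.1128]
ee_rot: [-0.002, 0.795, -0.607, -0.004]
contact_force: [-0.3, -0.1, -0.4]
width: 0.0091
```

```bash
python3 to.py dock 100.6 52.5 113 90
```

```text
lin tool mm [ 0.6 -0.8 -0.2] rot deg [ 0.05  0.48 -0.04] | t 7.5833 w 0.0091 F [-0.3 -0.1 -0.4] qd 0.004 q [-0.89  0.37  1.75  0.    1.03  0.41]
```

Call:
send_rows(
  plan=[
    {"linear":[0,0,0],"delta_rot":[0,0,0],"fingers":0.03},
    {"linear":[0,0,0],"delta_rot":[0,0,0],"fingers":0.03},
    {"linear":[0,0,0],"delta_rot":[0,0,0],"fingers":0.03},
    {"linear":[0,0,-0.01],"delta_rot":[0,0,0],"fingers":0.03},
    {"linear":[0,0,-0.02],"delta_rot":[0,0,0],"fingers":0.03},
    {"linear":[0,0,-0.03],"delta_rot":[0,0,0],"fingers":0.03},
    {"linear":[0,0,-0.03],"delta_rot":[0,0,0],"fingers":0.05},
    {"linear":[0,0,-0.02],"delta_rot":[0,0,0],"fingers":0.07},
    {"linear":[0,0,0],"delta_rot":[0,0,0],"fingers":0.08},
  ],
)

```text
clock: 8.33
position: [0.4021, -0.3852, 0.23]
ee_rot: [-0.002, 0.795, -0.607, -0.004]
contact_force: [-0.6, -0.4, 0.1]
width: 0.0654
```

```bash
python3 to.py dock 18 0 190 90; python3 look.py w5 pin_paddle dock logger_center
```

```text
lin tool mm [-52.  -83.4  40.4] rot deg [ 0.08  0.56 -0.03] | t 8.3333 w 0.0654 F [-0.6 -0.4  0.1] qd 0.015 q [-0.89  0.27  1.58  0.    1.3   0.41]
[ 0.40209597 -0.38519449  0.22998546] [[0.264, -0.965, -0.004], [-0.965, -0.264, 0.009], [-0.01, 0.001, -1.0]] [-0.89  0.27  1.58  0.    1.3   0.41]
pin_paddle [([316.0, 129.0, 332.0, 261.0], 0.69)]
dock [([184.0, 0.0, 345.0, 213.0], 0.59)]
logger_center [([12.0, 0.0, 157.0, 38.0], 0.76), ([188.0, 24.0, 281.0, 124.0], 0.62)]
```

View pics/w5.png

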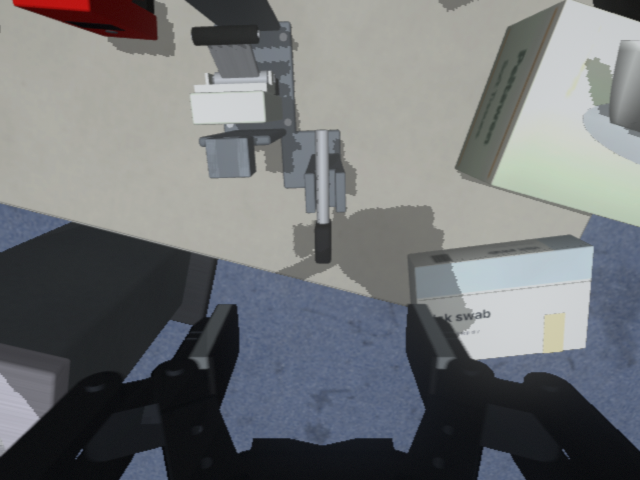

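The pin lies in the notch: shaft (322,190) between the prongs, paddle (322,243). Now I measure the logger's top in this picture.

```bash
python3 - <<'E'
from h import *
d=np.load("w5.npz"); P=(d["K"],d["R"],d["t"]); s=np.load("dock.npy"); c,n=np.cos(s[2]),np.sin(s[2])
def D(u,v,z):
    q=(onz(P,u,v,z/1000)[:2]-s[:2])*1000; return np.round([c*q[0]+n*q[1],-n*q[0]+c*q[1]],1)
for u,v,z in [(191,123,104),(266,123,104),(192,95,104),(264,96,104),(305,212,118),(344,211,118),(322,190,108),(323,262,120)]: print(u,v,z,D(u,v,z))
E
```

```text
191 123 104 [ 28.9 -24.9]
266 123 104 [28.9 19.7]
192 95 104 [ 13.3 -22.6]
264 96 104 [13.9 19.2]
305 212 118 [79.5 42.7]
344 211 118 [78.9 66. ]
322 190 108 [68.2 52.8]
323 262 120 [110.7  53.5]
```

Call:
send_rows(
  plan=[
    {"linear":[-0.018,-0.028,0.004],"delta_rot":[0,0.2,0],"fingers":0.06},
    {"linear":[-0.018,-0.028,0.01],"delta_rot":[0,0.2,0],"fingers":0.06},
    {"linear":[-0.018,-0.027,0.01],"delta_rot":[0,0,0],"fingers":0.06},
    {"linear":[0,0,0.006],"delta_rot":[0,0,0],"fingers":0.06},
    {"linear":[0,0,0],"delta_rot":[0,0,0],"fingers":0.06},
  ],
)

```text
clock: 8.95
position: [0.4635, -0.3046, 0.1849]
ee_rot: [-0.001, 0.793, -0.608, -0.014]
contact_force: [-0.0, 0.1, -0.0]
width: 0.0602
```

```bash
python3 to.py dock 18 -2 150 90
```

```text
lin tool mm [ 8.  -3.3 34.7] rot deg [ 0.83  1.37 -0.3 ] | t 8.95 w 0.0602 F [-0.   0.1 -0. ] qd 0.047 q [-0.71  0.31  1.64  0.    1.22  0.6 ]
```

Call:
send_rows(
  plan=[
    {"linear":[0.006,-0.003,0.008],"delta_rot":[0.8,1,-0.3],"fingers":0.06},
    {"linear":[0,0,0.009],"delta_rot":[0,-0.2,0],"fingers":0.06},
    {"linear":[0,0,0.009],"delta_rot":[0,-0.2,0],"fingers":0.06},
    {"linear":[0,0,0],"delta_rot":[0,0,0],"fingers":0.06},
  ],
)

```text
clock: 9.28
position: [0.4648, -0.3086, 0.1534]
ee_rot: [-0.004, 0.795, -0.606, -0.01]
contact_force: [0.1, -1.0, -0.4]
width: 0.0597
```

```bash
python3 to.py dock 18 -2 87 90
```

```text
lin tool mm [ 4.3 -3.  66.3] rot deg [0.36 1.18 0.02] | t 9.2833 w 0.0597 F [ 0.1 -1.  -0.4] qd 0.016 q [-0.71  0.34  1.69  0.01  1.14  0.59]
```

Call:
send_rows(
  plan=[
    {"linear":[0.003,-0.003,0.006],"delta_rot":[0.3,1.0,0],"fingers":0.06},
    {"linear":[0,0,0],"delta_rot":[0,0,0],"fingers":0.06},
    {"linear":[0,0,0.007],"delta_rot":[0,-0.1,0],"fingers":0.06},
    {"linear":[0,0,0.007],"delta_rot":[0,-0.2,0],"fingers":0.06},
    {"linear":[0,0,0],"delta_rot":[0,0,0],"fingers":0.06},
  ],
)

```text
clock: 9.7
position: [0.4662, -0.3125, 0.1314]
ee_rot: [-0.002, 0.794, -0.608, -0.006]
contact_force: [0.7, 0.4, -0.3]
width: 0.0602
```

```bash
python3 to.py dock 18 -2 87 90
```

```text
lin tool mm [-0.7 -2.5 44.4] rot deg [ 0.19  0.65 -0.22] | t 9.7 w 0.0602 F [ 0.7  0.4 -0.3] qd 0.015 q [-0.72  0.36  1.72  0.    1.08  0.59]
```

Call:
send_rows(
  plan=[
    {"linear":[0,-0.002,0.007],"delta_rot":[0.2,0.3,-0.2],"fingers":0.06},
    {"linear":[-0.001,0,0.008],"delta_rot":[0,0,0],"fingers":0.06},
    {"linear":[-0.001,0,0.008],"delta_rot":[0,-0.2,0],"fingers":0.06},
    {"linear":[-0.001,0,0.008],"delta_rot":[0,-0.2,0],"fingers":0.06},
    {"linear":[0,0,0.007],"delta_rot":[0,-0.1,0],"fingers":0.06},
    {"linear":[0,0,0],"delta_rot":[0,0,0],"fingers":0.06},
  ],
)

```text
clock: 10.2
position: [0.467, -0.3084, 0.0896]
ee_rot: [-0.005, 0.795, -0.607, -0.006]
contact_force: [-0.7, 0.0, 0.2]
width: 0.0598
```

```bash
python3 to.py dock 18 -2 87 90
```

```text
lin tool mm [ 2.6 -0.4  2.6] rot deg [-0.02  0.9  -0.03] | t 10.2 w 0.0598 F [-0.7  0.   0.2] qd 0.003 q [-0.71  0.4   1.77  0.01  0.98  0.58]
```

Call:
send_rows(
  plan=[
    {"linear":[0.002,0,0.002],"delta_rot":[0,0.8,0],"fingers":0.06},
    {"linear":[0,0,0],"delta_rot":[0,0,0],"fingers":0.02},
    {"linear":[0,0,0],"delta_rot":[0,0,0],"fingers":0.02},
    {"linear":[0,0,0],"delta_rot":[0,0,0],"fingers":0.02},
    {"linear":[0,0,0],"delta_rot":[0,0,0],"fingers":0.02},
    {"linear":[0,0,-0.006],"delta_rot":[0,0,0],"fingers":0.02},
    {"linear":[0,0,-0.008],"delta_rot":[0,0,0],"fingers":0.02},
    {"linear":[0,0,-0.008],"delta_rot":[0,0,0],"fingers":0.02},
    {"linear":[0,0,0],"delta_rot":[0,0,0],"fingers":0.02},
  ],
  force=50,
)

```text
clock: 10.95
position: [0.4678, -0.3106, 0.1114]
ee_rot: [-0.0, 0.795, -0.607, -0.0]
contact_force: [-0.4, -0.2, -0.6]
width: 0.0435
```

```bash
python3 to.py dock 18 -2 210 90
```

```text
lin tool mm [  0.2  -0.3 -98.6] rot deg [-0.    0.03 -0.01] | t 10.95 w 0.0435 F [-0.4 -0.2 -0.6] qd 0.007 q [-0.71  0.37  1.75  0.    1.02  0.59]
```

Call:
send_rows(
  plan=[
    {"linear":[0,0,-0.015],"delta_rot":[0,0,0],"fingers":0.02},
    {"linear":[0,0,-0.02],"delta_rot":[0,0,0],"fingers":0.02},
    {"linear":[0,0,-0.02],"delta_rot":[0,0,0],"fingers":0.02},
    {"linear":[0,0,-0.02],"delta_rot":[0,0,0],"fingers":0.02},
    {"linear":[0,0,-0.02],"delta_rot":[0,0,0],"fingers":0.02},
    {"linear":[0,0,-0.015],"delta_rot":[0,0,0],"fingers":0.02},
    {"linear":[0,0,0],"delta_rot":[0,0,0],"fingers":0.02},
  ],
)

```text
clock: 11.53
position: [0.4674, -0.3104, 0.2289]
ee_rot: [-0.0, 0.795, -0.607, 0.001]
contact_force: [-0.4, -0.2, -0.4]
width: 0.044
```

```bash
python3 - <<'E'
from h import *
S=cam("side")
f=lambda u,v:(260+(u-402)/2.8,190+v/2.8)
for n,u,v,z in [("tt1",605,335,.112),("tt2",635,380,.112),("box fl top",527,500,.060),("box fr top",664,480,.06),("box bl top",460,380,.06),("box br top",590,360,.06),("base fl",520,570,0),("base fr",668,537,0)]: print(n,onz(S,*f(u,v),z).round(3))
for t in ["gel","jar_a","slides","logger_center"]:
    for d in manip.find_in(t,"side")[:3]:
        e=d["extent"]; print(t,round(d["p"],2),np.round(e),onz(S,(e[0]+e[2])/2,e[3],0).round(3))
p,r=pose(); print(p); C=cam("scene"); manip.get_image("scene")
for t in ["logger_center","gel"]:
    for d in manip.find_in(t,"scene")[:3]:
        e=d["extent"]; print(t,round(d["p"],2),np.round(e),onz(C,(e[0]+e[2])/2,e[3],0).round(3))
E
python3 to.py w 420 -120 210 90
```

```text
tt1 [0.471 0.264 0.112]
tt2 [0.451 0.326 0.112]
box fl top [0.524 0.393 0.06 ]
box fr top [0.431 0.369 0.06 ]
box bl top [0.582 0.244 0.06 ]
box br top [0.482 0.213 0.06 ]
base fl [0.529 0.39  0.   ]
base fr [0.426 0.354 0.   ]
gel 0.95 [306. 226. 329. 294.] [ 0.509 -0.009  0.   ]
gel 0.71 [314. 208. 346. 252.] [ 0.476 -0.296  0.   ]
jar_a 0.74 [332. 212. 358. 218.] [ 0.417 -0.625  0.   ]
jar_a 0.7 [282. 270. 297. 300.] [0.581 0.024 0.   ]
jar_a 0.65 [316. 281. 332. 311.] [0.491 0.078 0.   ]
slides 0.69 [284. 309. 351. 398.] [0.499 0.403 0.   ]
slides 0.57 [350. 276. 388. 304.] [0.375 0.041 0.   ]
logger_center 0.91 [278. 208. 301. 240.] [ 0.614 -0.399  0.   ]
logger_center 0.84 [318. 219. 339. 254.] [ 0.479 -0.281  0.   ]
logger_center 0.67 [311. 236. 326. 263.] [ 0.51  -0.209  0.   ]
[ 0.46528666 -0.30867521  0.22399896]
logger_center 0.97 [441. 300. 470. 336.] [ 0.637 -0.413  0.   ]
logger_center 0.67 [350. 221. 376. 276.] [ 0.631 -0.087 -0.   ]
logger_center 0.65 [223. 206. 287. 248.] [0.467 0.205 0.   ]
gel 0.81 [307. 215. 330. 289.] [ 0.497 -0.096 -0.   ]
lin tool mm [-193.9   -6.1   15.1] rot deg [  -0.54    0.44 -164.68] | t 11.8833 w 0.0433 F [-0.6 -0.  -0.2] qd 0.005 q [-0.71  0.28  1.59  0.    1.29  0.59]
```

Call:
send_rows(
  plan=[
    {"linear":[-0.02,0.001,0],"delta_rot":[0,0,0],"fingers":0.02},
    {"linear":[-0.025,0.001,0],"delta_rot":[0,0,0],"fingers":0.02},
    {"linear":[-0.025,0.001,0],"delta_rot":[0,0,0],"fingers":0.02},
    {"linear":[-0.025,0.001,0],"delta_rot":[0,0,0],"fingers":0.02},
    {"linear":[-0.025,0.001,0],"delta_rot":[0,0,0],"fingers":0.02},
    {"linear":[-0.025,0.001,0],"delta_rot":[0,0,0],"fingers":0.02},
    {"linear":[-0.025,0,0],"delta_rot":[0,0,0],"fingers":0.02},
    {"linear":[-0.01,0,0],"delta_rot":[0,0,0],"fingers":0.02},
    {"linear":[0,0,0],"delta_rot":[0,0,-7],"fingers":0.02},
    {"linear":[0,0,0],"delta_rot":[0,0,-7],"fingers":0.02},
    {"linear":[0,0,0],"delta_rot":[0,0,-7],"fingers":0.02},
    {"linear":[0,0,0],"delta_rot":[0,0,-7],"fingers":0.02},
  ],
)

```text
clock: 12.88
position: [0.4063, -0.129, 0.215]
ee_rot: [-0.002, 0.92, -0.392, -0.012]
contact_force: [0.1, -0.2, 0.2]
width: 0.0434
```

Call:
send_rows(
  plan=[
    {"linear":[0,0,0],"delta_rot":[0,0,-7],"fingers":0.02},
    {"linear":[0,0,0],"delta_rot":[0,0,-7],"fingers":0.02},
    {"linear":[0,0,0],"delta_rot":[0,0,-7],"fingers":0.02},
    {"linear":[0,0,0],"delta_rot":[0,0,-7],"fingers":0.02},
    {"linear":[0,0,0],"delta_rot":[0,0,-7],"fingers":0.02},
    {"linear":[0,0,0],"delta_rot":[0,0,-7],"fingers":0.02},
    {"linear":[0,0,0],"delta_rot":[0,0,-7],"fingers":0.02},
    {"linear":[0,0,0],"delta_rot":[0,0,-7],"fingers":0.02},
    {"linear":[0,0,0],"delta_rot":[0,0,-7],"fingers":0.02},
    {"linear":[0,0,0],"delta_rot":[0,0,-7],"fingers":0.02},
  ],
)

```text
clock: 13.72
position: [0.4075, -0.1331, 0.2099]
ee_rot: [-0.009, 0.975, 0.22, -0.012]
contact_force: [-1.0, 0.8, -1.2]
width: 0.0435
```

```bash
python3 to.py w 410 -130 215 108.5
```

```text
lin tool mm [ 3.5 -1.8 -5.1] rot deg [-1.820e+00 -1.000e-02 -8.307e+01] | t 13.7167 w 0.0435 F [-1.   0.8 -1.2] qd 1.488 q [-0.48  0.1   1.85 -0.    1.22 -0.92]
```

Call:
send_rows(
  plan=[
    {"linear":[0,0,0],"delta_rot":[0,0,-7],"fingers":0.02},
    {"linear":[0,0,0],"delta_rot":[0,0,-7],"fingers":0.02},
    {"linear":[0,0,0],"delta_rot":[0,0,-7],"fingers":0.02},
    {"linear":[0,0,0],"delta_rot":[0,0,-7],"fingers":0.02},
    {"linear":[0,0,0],"delta_rot":[0,0,-7],"fingers":0.02},
    {"linear":[0,0,0],"delta_rot":[0,0,-7],"fingers":0.02},
    {"linear":[0,0,0],"delta_rot":[0,0,-7],"fingers":0.02},
    {"linear":[0,0,0],"delta_rot":[0,0,-7],"fingers":0.02},
    {"linear":[0,0,0],"delta_rot":[0,0,-7],"fingers":0.02},
    {"linear":[0,0,0],"delta_rot":[0,0,-7],"fingers":0.02},
    {"linear":[0,0,0],"delta_rot":[0,0,0],"fingers":0.02},
  ],
)

```text
clock: 14.63
position: [0.4092, -0.138, 0.2042]
ee_rot: [-0.016, 0.661, 0.75, -0.007]
contact_force: [-0.3, -0.1, -0.9]
width: 0.0433
```

```bash
python3 to.py w 410 -130 130 108.5
```

```text
lin tool mm [ 6.8  4.1 74.2] rot deg [ -1.73  -0.98 -11.33] | t 14.6333 w 0.0433 F [-0.3 -0.1 -0.9] qd 0.083 q [-0.48  0.12  1.85 -0.01  1.21 -2.17]
```

Call:
send_rows(
  plan=[
    {"linear":[0.002,0.002,0.015],"delta_rot":[-0.9,-0.5,-5.6],"fingers":0.02},
    {"linear":[0.002,0.002,0.02],"delta_rot":[-0.8,-0.5,-5.6],"fingers":0.02},
    {"linear":[0,0,0.02],"delta_rot":[0,0,0],"fingers":0.02},
    {"linear":[0,0,0.015],"delta_rot":[0,0,0],"fingers":0.02},
    {"linear":[0,0,0],"delta_rot":[0,0,0],"fingers":0.02},
  ],
)

```text
clock: 15.05
position: [0.4141, -0.1356, 0.1317]
ee_rot: [0.003, 0.588, 0.809, -0.0]
contact_force: [-1.0, 0.4, -1.5]
width: 0.0433
```

```bash
python3 to.py w 410 -130 81 108.5
```

```text
lin tool mm [ 6.9 -2.3 50.6] rot deg [ 0.16  0.31 -0.48] | t 15.05 w 0.0433 F [-1.   0.4 -1.5] qd 0.03 q [-0.48  0.18  1.98 -0.    0.97 -2.36]
```

Call:
send_rows(
  plan=[
    {"linear":[0.001,-0.001,0.008],"delta_rot":[0.2,0.3,-0.4],"fingers":0.02},
    {"linear":[0.001,-0.001,0.008],"delta_rot":[0,0,0],"fingers":0.02},
    {"linear":[0.001,-0.001,0.008],"delta_rot":[0,0,0],"fingers":0.02},
    {"linear":[0,0,0.008],"delta_rot":[0,0,0],"fingers":0.02},
    {"linear":[0,0,0.004],"delta_rot":[0,0,0],"fingers":0.02},
    {"linear":[0,0,0],"delta_rot":[0,0,0],"fingers":0.02},
  ],
)

```text
clock: 15.55
position: [0.4117, -0.135, 0.0936]
ee_rot: [0.001, 0.587, 0.81, -0.0]
contact_force: [0.8, 0.2, -1.0]
width: 0.0437
```

```bash
python3 to.py w 410 -130 81 108.5
```

```text
lin tool mm [ 5.3 -0.1 12.5] rot deg [ 0.03  0.11 -0.39] | t 15.55 w 0.0437 F [ 0.8  0.2 -1. ] qd 0.005 q [-0.48  0.23  2.04 -0.    0.87 -2.36]
```

Settled and upright. Lower onto the bench in small steps, watching the force.

Call:
send_rows(
  plan=[
    {"linear":[0,0,0.005],"delta_rot":[0,0,0],"fingers":0.02},
    {"linear":[0,0,0.004],"delta_rot":[0,0,0],"fingers":0.02},
    {"linear":[0,0,0.002],"delta_rot":[0,0,0],"fingers":0.02},
    {"linear":[0,0,0],"delta_rot":[0,0,0],"fingers":0.02},
  ],
)

```text
clock: 15.88
position: [0.4125, -0.1354, 0.082]
ee_rot: [0.002, 0.587, 0.809, -0.0]
contact_force: [-0.5, -0.4, -0.3]
width: 0.0437
```

```bash
python3 to.py w 410 -130 81 108.5
```

```text
lin tool mm [ 5.9 -0.7  1. ] rot deg [ 0.11  0.19 -0.41] | t 15.8833 w 0.0437 F [-0.5 -0.4 -0.3] qd 0.003 q [-0.48  0.25  2.05 -0.    0.84 -2.36]
```

Call:
send_rows(
  plan=[
    {"linear":[0,0,0.0012],"delta_rot":[0,0,0],"fingers":0.02},
    {"linear":[0,0,0.0012],"delta_rot":[0,0,0],"fingers":0.02},
    {"linear":[0,0,0],"delta_rot":[0,0,0],"fingers":0.02},
  ],
)

```text
clock: 16.13
position: [0.4129, -0.1355, 0.0797]
ee_rot: [0.002, 0.587, 0.809, -0.0]
contact_force: [-0.3, 0.4, -0.5]
width: 0.0432
```

```bash
python3 to.py w 410 -130 81 108.5
```

```text
lin tool mm [ 6.2 -1.  -1.3] rot deg [ 0.15  0.23 -0.41] | t 16.1333 w 0.0432 F [-0.3  0.4 -0.5] qd 0.004 q [-0.48  0.25  2.06 -0.    0.83 -2.36]
```

Call:
send_rows(
  plan=[
    {"linear":[0,0,0.0012],"delta_rot":[0,0,0],"fingers":0.02},
    {"linear":[0,0,0],"delta_rot":[0,0,0],"fingers":0.02},
  ],
)

```text
clock: 16.3
position: [0.4132, -0.1357, 0.0787]
ee_rot: [0.003, 0.587, 0.809, -0.0]
contact_force: [-0.3, 0.4, -1.0]
width: 0.0437
```

```bash
python3 to.py w 410 -130 81 108.5
```

```text
lin tool mm [ 6.4 -1.3 -2.3] rot deg [ 0.19  0.27 -0.41] | t 16.3 w 0.0437 F [-0.3  0.4 -1. ] qd 0.004 q [-0.48  0.25  2.06 -0.    0.83 -2.36]
```

Call:
send_rows(
  plan=[
    {"linear":[0,0,0.0015],"delta_rot":[0,0,0],"fingers":0.02},
    {"linear":[0,0,0.001],"delta_rot":[0,0,0],"fingers":0.02},
    {"linear":[0,0,0],"delta_rot":[0,0,0],"fingers":0.02},
  ],
)

```text
clock: 16.55
position: [0.4138, -0.1361, 0.0787]
ee_rot: [0.004, 0.587, 0.81, -0.0]
contact_force: [0.2, 0.8, -1.2]
width: 0.0433
```

```bash
python3 to.py w 410 -130 81 108.5; python3 - <<'E'
from h import *
im=manip.get_image("side")
cv2.imwrite("pics/s2.png",im[:,:,::-1]); S=cam("side")
for X in ([.413,-.1355,.079],[.413,-.1355,0]): print(proj(S,X))
d=manip.masks_of("logger_center","side")
for e in d[:5]: print(e["p"],np.round(e["extent"]))
E
```

```text
lin tool mm [ 7.  -1.7 -2.4] rot deg [ 0.24  0.35 -0.38] | t 16.55 w 0.0433 F [ 0.2  0.8 -1.2] qd 0.014 q [-0.48  0.25  2.06 -0.    0.82 -2.36]
[[352.12894678 249.04683589]]
[[351.49126713 274.02899714]]
0.7 [281. 209. 300. 238.]
0.63 [318. 234. 328. 256.]
0.58 [314. 217. 345. 254.]
0.49 [281. 306. 355. 396.]
```

The logger rests on the bench: commanding it lower no longer moved it. Release, rise and turn a quarter.

Call:
send_rows(
  plan=[
    {"linear":[0,0,0],"delta_rot":[0,0,0],"fingers":0.06},
    {"linear":[0,0,0],"delta_rot":[0,0,0],"fingers":0.06},
    {"linear":[0,0,0],"delta_rot":[0,0,0],"fingers":0.06},
    {"linear":[0,0,-0.008],"delta_rot":[0,0,0],"fingers":0.065},
    {"linear":[0,0,-0.015],"delta_rot":[0,0,0],"fingers":0.065},
    {"linear":[0,0,-0.02],"delta_rot":[0,0,0],"fingers":0.065},
    {"linear":[0,0,-0.025],"delta_rot":[0,0,0],"fingers":0.07},
    {"linear":[0,0,-0.03],"delta_rot":[0,0,0],"fingers":0.08},
    {"linear":[0,0,-0.015],"delta_rot":[0,0,0],"fingers":0.085},
    {"linear":[0,0,0],"delta_rot":[0,0,7],"fingers":0.085},
    {"linear":[0,0,0],"delta_rot":[0,0,7],"fingers":0.085},
  ],
)

```text
clock: 17.57
position: [0.413, -0.1355, 0.1996]
ee_rot: [0.004, 0.684, 0.729, 0.0]
contact_force: [0.5, -0.1, 0.1]
width: 0.0849
```

Call:
send_rows(
  plan=[
    {"linear":[0,0,0],"delta_rot":[0,0,7],"fingers":0.085},
    {"linear":[0,0,0],"delta_rot":[0,0,7],"fingers":0.085},
    {"linear":[0,0,0],"delta_rot":[0,0,7],"fingers":0.085},
    {"linear":[0,0,0],"delta_rot":[0,0,7],"fingers":0.085},
    {"linear":[0,0,0],"delta_rot":[0,0,7],"fingers":0.085},
    {"linear":[0,0,0],"delta_rot":[0,0,7],"fingers":0.085},
    {"linear":[0,0,0],"delta_rot":[0,0,7],"fingers":0.085},
    {"linear":[0,0,0],"delta_rot":[0,0,7],"fingers":0.085},
    {"linear":[0,0,0],"delta_rot":[0,0,7],"fingers":0.085},
    {"linear":[0,0,0],"delta_rot":[0,0,7],"fingers":0.085},
    {"linear":[0,0,0],"delta_rot":[0,0,0],"fingers":0.085},
  ],
)

```text
clock: 18.48
position: [0.4132, -0.1354, 0.2075]
ee_rot: [0.005, 0.982, 0.19, 0.006]
contact_force: [-0.7, -0.1, -0.1]
width: 0.0853
```

```bash
python3 - <<'E'
import numpy as np; np.save("log.npy",[.4138,-.1361,np.radians(18.1)])
E
python3 to.py log -16 0 180 0; python3 look.py w6 logger_center; python3 - <<'E'
from h import *
s=np.load("log.npy"); d=np.load("w6.npz"); P=(d["K"],d["R"],d["t"]); im=cv2.imread("pics/w6.png"); c,n=np.cos(s[2]),np.sin(s[2])
def box(x0,x1,y0,y1,z,col):
    X=np.array([[x0,y0],[x1,y0],[x1,y1],[x0,y1]])/1e3; q=proj(P,np.c_[s[0]+c*X[:,0]-n*X[:,1],s[1]+n*X[:,0]+c*X[:,1],np.full(4,z/1e3)]); cv2.polylines(im,[q.round().astype(int)],True,col,1)
box(-11.5,11.5,-22,22,96,(0,0,255)); box(-43,-33,-19,19,83,(0,255,0)); cv2.imwrite("pics/w6o.png",im)
E
```

```text
lin tool mm [-15.9  -0.6  27.4] rot deg [ 0.72 -0.59  3.8 ] | t 18.4833 w 0.0853 F [-0.7 -0.1 -0.1] qd 0.083 q [-0.48  0.09  1.87 -0.    1.16 -0.86]
[ 0.41317885 -0.1354496   0.20752193] [[0.928, 0.373, 0.014], [0.373, -0.928, -0.008], [0.01, 0.013, -1.0]] [-0.48  0.09  1.87 -0.    1.16 -0.86]
logger_center [([369.0, 280.0, 447.0, 396.0], 0.93), ([255.0, 182.0, 339.0, 282.0], 0.75), ([232.0, 359.0, 379.0, 455.0], 0.57)]
```

View pics/w6o.png

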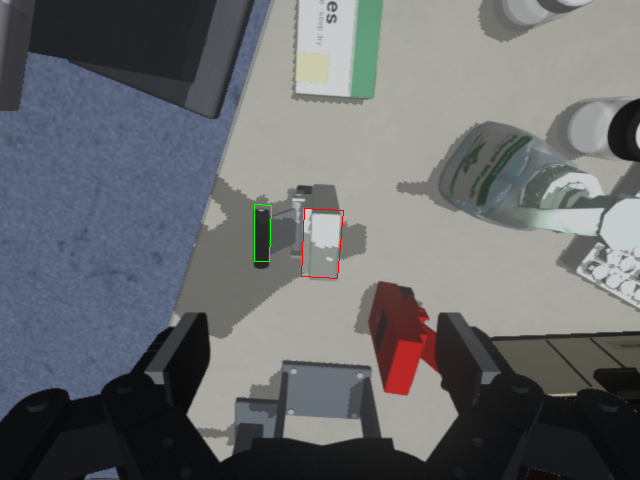

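The logger stands upright where expected (body (322,245), roller (262,237)). The red decoy is clear at (395,340). Approaching for the squeeze grip.

Call:
send_rows(
  plan=[
    {"linear":[-0.008,0,0.012],"delta_rot":[0.3,-0.3,1.9],"fingers":0.073},
    {"linear":[-0.007,0,0.015],"delta_rot":[0.3,-0.3,1.9],"fingers":0.073},
    {"linear":[0,0,0.015],"delta_rot":[0,0,0],"fingers":0.073},
    {"linear":[0,0,0.015],"delta_rot":[0,0,0],"fingers":0.073},
    {"linear":[0,0,0],"delta_rot":[0,0,0],"fingers":0.073},
  ],
)

```text
clock: 19.0
position: [0.4005, -0.1421, 0.1508]
ee_rot: [0.003, 0.986, 0.166, 0.002]
contact_force: [0.3, 0.5, 0.2]
width: 0.0732
```

```bash
python3 to.py log -16 0 92 0
```

```text
lin tool mm [-1.7 -1.9 58.8] rot deg [ 0.35 -0.2   0.97] | t 19.0 w 0.0732 F [0.3 0.5 0.2] qd 0.035 q [-0.5   0.14  1.98 -0.    1.02 -0.84]
```

Call:
send_rows(
  plan=[
    {"linear":[-0.001,-0.002,0.006],"delta_rot":[0.3,-0.2,0.9],"fingers":0.073},
    {"linear":[-0.001,0,0.009],"delta_rot":[0,0,0],"fingers":0.073},
    {"linear":[-0.001,0,0.009],"delta_rot":[0,0,0],"fingers":0.073},
    {"linear":[0,0,0.009],"delta_rot":[0,0,0],"fingers":0.073},
    {"linear":[0,0,0.009],"delta_rot":[0,0,0],"fingers":0.073},
    {"linear":[0,0,0.009],"delta_rot":[0,0,0],"fingers":0.073},
    {"linear":[0,0,0],"delta_rot":[0,0,0],"fingers":0.073},
  ],
)

```text
clock: 19.58
position: [0.3992, -0.1422, 0.0994]
ee_rot: [0.002, 0.987, 0.161, 0.002]
contact_force: [0.2, 0.5, -0.4]
width: 0.0733
```

```bash
python3 to.py log -16 0 92 0
```

```text
lin tool mm [-0.3 -1.3  7.4] rot deg [ 0.29 -0.23  0.42] | t 19.5833 w 0.0733 F [ 0.2  0.5 -0.4] qd 0.021 q [-0.51  0.21  2.05 -0.    0.88 -0.83]
```

Call:
send_rows(
  plan=[
    {"linear":[0,-0.001,0.005],"delta_rot":[0.2,-0.2,0.4],"fingers":0.073},
    {"linear":[0,0,0.003],"delta_rot":[0,0,0],"fingers":0.073},
    {"linear":[0,0,0],"delta_rot":[0,0,0],"fingers":0.06},
    {"linear":[0,0,0],"delta_rot":[0,0,0],"fingers":0.055},
    {"linear":[0,0,0],"delta_rot":[0,0,0],"fingers":0.051},
    {"linear":[0,0,0],"delta_rot":[0,0,0],"fingers":0.048},
    {"linear":[0,0,0],"delta_rot":[0,0,0],"fingers":0.048},
    {"linear":[0,0,0],"delta_rot":[0,0,0],"fingers":0.048},
  ],
  force=30,
)

```text
clock: 20.25
position: [0.4037, -0.1427, 0.0943]
ee_rot: [0.003, 0.987, 0.158, 0.005]
contact_force: [0.0, -0.6, -1.8]
width: 0.0482
```

```bash
python3 to.py log -16 0 92 0
```

```text
lin tool mm [-4.4 -3.1  2.2] rot deg [ 0.47 -0.53  0.02] | t 20.25 w 0.0482 F [ 0.  -0.6 -1.8] qd 0.006 q [-0.5   0.22  2.06  0.    0.86 -0.82]
```

Call:
send_rows(
  plan=[
    {"linear":[0,0,-0.005],"delta_rot":[0,0,0],"fingers":0.048},
    {"linear":[0,0,-0.008],"delta_rot":[0,0,0],"fingers":0.048},
    {"linear":[0,0,-0.008],"delta_rot":[0,0,0],"fingers":0.048},
    {"linear":[0,0,0],"delta_rot":[0,0,0],"fingers":0.048},
    {"linear":[0,0,0],"delta_rot":[0,0,0],"fingers":0.044},
    {"linear":[0,0,0],"delta_rot":[0,0,0],"fingers":0.04},
    {"linear":[0,0,0],"delta_rot":[0,0,0],"fingers":0.036},
    {"linear":[0,0,0],"delta_rot":[0,0,0],"fingers":0.033},
    {"linear":[0,0,0],"delta_rot":[0,0,0],"fingers":0.033},
  ],
  force=35,
)

```text
clock: 21.0
position: [0.4016, -0.1421, 0.1173]
ee_rot: [0.003, 0.987, 0.158, 0.004]
contact_force: [0.4, -0.1, -0.7]
width: 0.0345
```

```bash
python3 to.py log -16 0 150 0; python3 - <<'E'
from h import *
for c in ["side","wrist"]:
    im=manip.get_image(c); cv2.imwrite(f"pics/{c}7.png",im[:,:,::-1])
    for e in manip.find_in("logger_center",c)[:4]: print(c,round(e["p"],2),np.round(e["extent"]))
P=cam("wrist"); np.savez("wrist7.npz",K=P[0],R=P[1],t=P[2])
E
```

```text
lin tool mm [ -2.4  -1.7 -32.8] rot deg [ 0.38 -0.38  0.05] | t 21.0 w 0.0345 F [ 0.4 -0.1 -0.7] qd 0.005 q [-0.5   0.18  2.03  0.    0.92 -0.82]
side 0.86 [346. 233. 366. 270.]
side 0.86 [281. 210. 301. 238.]
side 0.66 [309. 235. 326. 259.]
wrist 0.9 [422. 329. 511. 479.]
wrist 0.89 [261. 221. 373. 409.]
```

The squeeze reached its stop (34.5 mm) and the logger is lifted. Raise high, then travel to a viewing point short of the tongue.

Call:
send_rows(
  plan=[
    {"linear":[0,0,-0.02],"delta_rot":[0,0,0],"fingers":0.033},
    {"linear":[0,0,-0.025],"delta_rot":[0,0,0],"fingers":0.033},
    {"linear":[0,0,-0.025],"delta_rot":[0,0,0],"fingers":0.033},
    {"linear":[0,0,-0.025],"delta_rot":[0,0,0],"fingers":0.033},
    {"linear":[0,0,-0.025],"delta_rot":[0,0,0],"fingers":0.033},
    {"linear":[0,0,-0.025],"delta_rot":[0,0,0],"fingers":0.033},
    {"linear":[0,0,-0.02],"delta_rot":[0,0,0],"fingers":0.033},
    {"linear":[0,0,-0.008],"delta_rot":[0,0,0],"fingers":0.033},
    {"linear":[0,0,0],"delta_rot":[0,0,0],"fingers":0.033},
  ],
)

```text
clock: 21.95
position: [0.3985, -0.1404, 0.2956]
ee_rot: [0.0, 0.987, 0.158, 0.001]
contact_force: [0.4, -0.1, -0.8]
width: 0.0349
```

```bash
python3 to.py w 480 238 290 18.5
```

```text
lin tool mm [ 195.3 -334.2    5.6] rot deg [ 0.03 -0.05 -0.36] | t 21.95 w 0.0349 F [ 0.4 -0.1 -0.8] qd 0.007 q [-0.5   0.02  1.72  0.    1.4  -0.82]
```

Call:
send_rows(
  plan=[
    {"linear":[0.01,-0.018,0],"delta_rot":[0,0,0],"fingers":0.033},
    {"linear":[0.016,-0.028,0],"delta_rot":[0,0,0],"fingers":0.033},
    {"linear":[0.016,-0.028,0],"delta_rot":[0,0,0],"fingers":0.033},
    {"linear":[0.016,-0.028,0],"delta_rot":[0,0,0],"fingers":0.033},
    {"linear":[0.016,-0.028,0],"delta_rot":[0,0,0],"fingers":0.033},
    {"linear":[0.016,-0.028,0],"delta_rot":[0,0,0],"fingers":0.033},
    {"linear":[0.016,-0.028,0],"delta_rot":[0,0,0],"fingers":0.033},
    {"linear":[0.016,-0.028,0],"delta_rot":[0,0,0],"fingers":0.033},
    {"linear":[0.016,-0.028,0],"delta_rot":[0,0,0],"fingers":0.033},
    {"linear":[0.016,-0.028,0],"delta_rot":[0,0,0],"fingers":0.033},
    {"linear":[0.016,-0.028,0],"delta_rot":[0,0,0],"fingers":0.033},
    {"linear":[0.01,-0.018,0],"delta_rot":[0,0,0],"fingers":0.033},
  ],
)

```text
clock: 22.95
position: [0.4682, 0.2267, 0.2747]
ee_rot: [0.001, 0.988, 0.152, -0.013]
contact_force: [-0.4, -0.4, -1.0]
width: 0.035
```

Call:
send_rows(
  plan=[
    {"linear":[0.006,-0.01,0],"delta_rot":[0,0,0],"fingers":0.033},
    {"linear":[0,0,0],"delta_rot":[0,0,0],"fingers":0.033},
  ],
)

```text
clock: 23.12
position: [0.4703, 0.2423, 0.2704]
ee_rot: [0.001, 0.988, 0.155, -0.016]
contact_force: [-0.4, -0.3, -1.5]
width: 0.0345
```

```bash
python3 to.py w 480 238 290 18.5; python3 look.py w8 tongue_top logger_center; python3 - <<'E'
from h import *
im=manip.get_image("side"); cv2.imwrite("pics/side8.png",im[:,:,::-1])
d=np.load("w8.npz"); P=(d["K"],d["R"],d["t"]); print(proj(P,[[.471,.264,.112],[.451,.326,.112]]).round(0))
w=cv2.imread("pics/w8.png"); o=np.zeros((600,800,3),np.uint8); o[:480,:600]=w[:,40:]
E
```

```text
lin tool mm [  7.3   7.  -19.8] rot deg [-0.23  1.81 -0.7 ] | t 23.1167 w 0.0345 F [-0.4 -0.3 -1.5] qd 0.035 q [0.34 0.21 1.55 0.   1.4  0.03]
[0.4702674  0.24230302 0.2704268 ] [[0.952, 0.306, -0.031], [0.306, -0.952, -0.006], [-0.032, -0.004, -0.999]] [0.34 0.21 1.55 0.   1.4  0.03]
tongue_top [([326.0, 43.0, 471.0, 260.0], 0.55)]
logger_center [([261.0, 222.0, 372.0, 410.0], 0.71), ([342.0, 404.0, 382.0, 442.0], 0.5)]
[[340. 197.]
 [341. 100.]]
```

```bash
python3 - <<'E'
import cv2,numpy as np
w=cv2.imread("pics/w8.png"); o=np.zeros((600,800,3),np.uint8)
a=cv2.resize(w[60:450,230:490],None,fx=1.5,fy=1.5,interpolation=2); o[:585,:390]=a
b=cv2.resize(w[80:230,290:390],None,fx=4,fy=4,interpolation=2); o[:600,400:800]=b
cv2.imwrite("pics/comp8.png",o)
E
```

```text
(no output)
```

View pics/comp8.png

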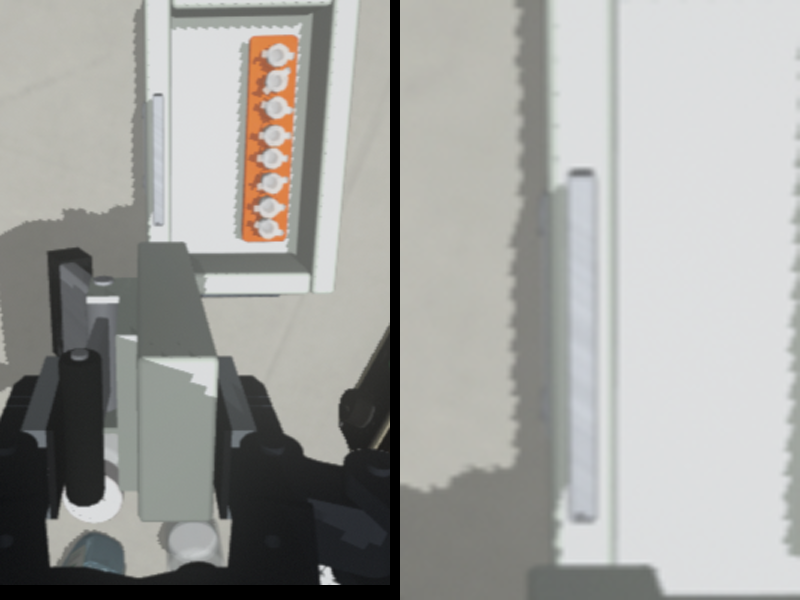

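View: tongue top edge runs straight along image v, from (335.5,123) to (336,210). The held logger's fixed-jaw inner face is at u≈322 at both top and tip, so it is upright, with its end face at tool y ≈ -21.4 mm.

```bash
python3 - <<'E'
from h import *
d=np.load("w8.npz"); P=(d["K"],d["R"],d["t"])
a,b=onz(P,335.5,123,.112),onz(P,336,210,.112); print(a.round(4),b.round(4),np.linalg.norm(a-b)); 
m=(a+b)/2; yaw=np.degrees(np.arctan2(*(a-b)[[1,0]]))-90; print(m,yaw)
o,dd=ray(P,322,298.7); print("cam",o)
# side cross-check
S=cam("side"); print(proj(S,[a,b]).round(1))
np.save("tong.npy",[m[0],m[1],np.radians(yaw)])
E
python3 to.py tong 1 0 270 0; python3 to.py tong 4 0.5 225 0
```

```text
[0.4522 0.3108 0.112 ] [0.4714 0.2542 0.112 ] 0.05981158466969428
[0.46183343 0.282493   0.112     ] 18.725230531489814
cam [0.45010073 0.31665246 0.38779019]
[[342.3 321.7]
 [332.4 307.3]]
lin tool mm [  6.4 -44.    1.8] rot deg [-0.13  1.76 -1.13] | t 23.3167 w 0.0346 F [-0.1 -0.3 -2. ] qd 0.011 q [0.34 0.21 1.56 0.   1.41 0.03]
lin tool mm [ 10.8 -44.5  46.7] rot deg [-0.13  1.76 -1.13] | t 23.3167 w 0.0346 F [-0.1 -0.3 -2. ] qd 0.011 q [0.34 0.21 1.56 0.   1.41 0.03]
```

Call:
send_rows(
  plan=[
    {"linear":[0.003,-0.015,0.005],"delta_rot":[-0.1,0.9,-0.6],"fingers":0.033},
    {"linear":[0.004,-0.015,0.01],"delta_rot":[0,0.9,-0.5],"fingers":0.033},
    {"linear":[0.004,-0.014,0.01],"delta_rot":[0,0,0],"fingers":0.033},
    {"linear":[0,0,0.01],"delta_rot":[0,0,0],"fingers":0.033},
    {"linear":[0,0,0],"delta_rot":[0,0,0],"fingers":0.033},
  ],
)

```text
clock: 23.73
position: [0.4676, 0.2769, 0.2379]
ee_rot: [0.001, 0.988, 0.158, 0.003]
contact_force: [-0.3, -0.2, -0.6]
width: 0.0345
```

```bash
python3 to.py tong 4 0.5 225 0
```

```text
lin tool mm [ 0.2 -7.7 12.8] rot deg [ 0.21 -0.31 -0.6 ] | t 23.7333 w 0.0345 F [-0.3 -0.2 -0.6] qd 0.021 q [ 0.41  0.24  1.61 -0.    1.29  0.09]
```

Call:
send_rows(
  plan=[
    {"linear":[0,-0.006,0.005],"delta_rot":[0.2,-0.3,-0.6],"fingers":0.033},
    {"linear":[0,-0.001,0.005],"delta_rot":[0,0,0],"fingers":0.033},
    {"linear":[0,0,0.002],"delta_rot":[0,0,0],"fingers":0.033},
    {"linear":[0,0,0],"delta_rot":[0,0,0],"fingers":0.033},
  ],
)

```text
clock: 24.07
position: [0.466, 0.2801, 0.226]
ee_rot: [0.001, 0.987, 0.161, 0.0]
contact_force: [0.4, 0.5, -2.1]
width: 0.035
```

```bash
python3 to.py tong 4 0.5 215 0; python3 look.py w9 tongue_top logger_center
```

```text
lin tool mm [ 0.8 -4.2 10.9] rot deg [ 0.09 -0.02 -0.19] | t 24.0667 w 0.035 F [ 0.4  0.5 -2.1] qd 0.008 q [ 0.41  0.25  1.62 -0.    1.27  0.09]
[0.4660068  0.28005258 0.22595341] [[0.948, 0.318, 0.001], [0.318, -0.948, -0.001], [0.0, 0.002, -1.0]] [ 0.41  0.25  1.62 -0.    1.27  0.09]
tongue_top [([305.0, 91.0, 466.0, 320.0], 0.74), ([265.0, 226.0, 309.0, 400.0], 0.17)]
logger_center [([261.0, 220.0, 375.0, 408.0], 0.93)]
```

```bash
python3 - <<'E'
from h import *
d=np.load("w9.npz"); P=(d["K"],d["R"],d["t"]); s=np.load("tong.npy"); c,n=np.cos(s[2]),np.sin(s[2])
for y in (.02,.028): print(proj(P,[[s[0]+c*x-n*y,s[1]+n*x+c*y,.112] for x in (-.0025,.0025)]).round(1).tolist())
im=cv2.imread("pics/w9.png"); g=im.astype(int)
for v in (165,175,185,195,210): print(v,[tuple(g[v,u]) [0] - g[v,u,2] for u in range(300,336)],"\n",[int(g[v,u].mean()) for u in range(300,336)])
E
```

```text
[[312.8, 205.7], [321.2, 205.7]]
[[312.7, 192.5], [321.1, 192.5]]
165 [np.int64(-6), np.int64(-5), np.int64(-5), np.int64(-4), np.int64(-4), np.int64(-4), np.int64(-5), np.int64(-4), np.int64(-2), np.int64(0), np.int64(0), np.int64(2), np.int64(4), np.int64(4), np.int64(4), np.int64(4), np.int64(4), np.int64(3), np.int64(4), np.int64(4), np.int64(4), np.int64(3), np.int64(4), np.int64(3), np.int64(2), np.int64(1), np.int64(1), np.int64(3), np.int64(4), np.int64(3), np.int64(4), np.int64(3), np.int64(4), np.int64(4), np.int64(3), np.int64(3)] 
 [156, 130, 119, 118, 117, 118, 117, 116, 137, 172, 189, 201, 208, 209, 209, 209, 209, 209, 209, 209, 209, 209, 209, 209, 204, 190, 161, 167, 205, 209, 209, 209, 210, 209, 209, 209]
175 [np.int64(-7), np.int64(-7), np.int64(-7), np.int64(-5), np.int64(-5), np.int64(-5), np.int64(-5), np.int64(-4), np.int64(-1), np.int64(0), np.int64(1), np.int64(2), np.int64(3), np.int64(4), np.int64(4), np.int64(4), np.int64(4), np.int64(3), np.int64(4), np.int64(3), np.int64(4), np.int64(4), np.int64(3), np.int64(4), np.int64(3), np.int64(1), np.int64(0), np.i
[... 1582 characters left out ...]
 208, 209, 209, 208, 208, 208, 209]
210 [np.int64(-5), np.int64(-5), np.int64(-5), np.int64(-5), np.int64(-4), np.int64(-4), np.int64(-4), np.int64(0), np.int64(3), np.int64(1), np.int64(0), np.int64(1), np.int64(2), np.int64(7), np.int64(8), np.int64(9), np.int64(10), np.int64(9), np.int64(9), np.int64(9), np.int64(6), np.int64(2), np.int64(0), np.int64(0), np.int64(0), np.int64(-1), np.int64(0), np.int64(2), np.int64(4), np.int64(4), np.int64(4), np.int64(4), np.int64(3), np.int64(4), np.int64(4), np.int64(3)] 
 [116, 115, 115, 115, 116, 115, 117, 119, 117, 119, 132, 138, 141, 155, 175, 180, 182, 182, 182, 176, 153, 133, 144, 144, 138, 130, 120, 159, 203, 208, 208, 208, 208, 208, 208, 208]
```

The prediction matches the picture within 0.3 px. Start the descent with 3 mm clearance from the fixed jaw.

Call:
send_rows(
  plan=[
    {"linear":[0.0005,-0.003,0.003],"delta_rot":[0,0,-0.2],"fingers":0.033},
    {"linear":[0,-0.001,0.005],"delta_rot":[0,0,0],"fingers":0.033},
    {"linear":[0,0,0.005],"delta_rot":[0,0,0],"fingers":0.033},
    {"linear":[0,0,0.005],"delta_rot":[0,0,0],"fingers":0.033},
    {"linear":[0,0,0],"delta_rot":[0,0,0],"fingers":0.033},
  ],
)

```text
clock: 24.63
position: [0.466, 0.2851, 0.2077]
ee_rot: [0.0, 0.987, 0.163, 0.002]
contact_force: [-0.4, -1.2, -1.0]
width: 0.0347
```

```bash
python3 to.py tong 4 0.5 175 0
```

```text
lin tool mm [-0.9  0.6 32.7] rot deg [ 0.07 -0.21  0.06] | t 24.6333 w 0.0347 F [-0.4 -1.2 -1. ] qd 0.005 q [ 0.42  0.26  1.65 -0.    1.23  0.1 ]
```

Call:
send_rows(
  plan=[
    {"linear":[-0.001,0,0.004],"delta_rot":[0,-0.2,0],"fingers":0.033},
    {"linear":[0,0,0.005],"delta_rot":[0,0,0],"fingers":0.033},
    {"linear":[0,0,0.005],"delta_rot":[0,0,0],"fingers":0.033},
    {"linear":[0,0,0],"delta_rot":[0,0,0],"fingers":0.033},
  ],
)

```text
clock: 24.97
position: [0.4646, 0.2847, 0.1916]
ee_rot: [0.001, 0.987, 0.163, -0.001]
contact_force: [-0.4, 0.4, -1.3]
width: 0.0344
```

```bash
python3 to.py tong 3.5 0.5 175 0
```

```text
lin tool mm [ 0.1  0.7 16.6] rot deg [0.08 0.08 0.08] | t 24.9667 w 0.0344 F [-0.4  0.4 -1.3] qd 0.006 q [ 0.42  0.28  1.67 -0.    1.19  0.1 ]
```

Call:
send_rows(
  plan=[
    {"linear":[0,0,0.004],"delta_rot":[0,0,0],"fingers":0.033},
    {"linear":[-0.001,0,0.004],"delta_rot":[0,0,0],"fingers":0.033},
    {"linear":[-0.001,0,0.004],"delta_rot":[0,0,0],"fingers":0.033},
    {"linear":[0,0,0.003],"delta_rot":[0,0,0],"fingers":0.033},
    {"linear":[0,0,0],"delta_rot":[0,0,0],"fingers":0.033},
  ],
)

```text
clock: 25.38
position: [0.464, 0.2844, 0.1754]
ee_rot: [0.0, 0.987, 0.163, 0.001]
contact_force: [0.9, -0.6, -1.5]
width: 0.0348
```

```bash
python3 to.py tong 2 0.5 163 0
```

```text
lin tool mm [-0.7  0.6 12.4] rot deg [ 0.06 -0.12  0.06] | t 25.3833 w 0.0348 F [ 0.9 -0.6 -1.5] qd 0.005 q [ 0.42  0.29  1.7  -0.    1.15  0.1 ]
```

Call:
send_rows(
  plan=[
    {"linear":[-0.001,0,0.004],"delta_rot":[0,-0.1,0],"fingers":0.033},
    {"linear":[0,0,0.003],"delta_rot":[0,0,0],"fingers":0.033},
    {"linear":[0,0,0],"delta_rot":[0,0,0],"fingers":0.033},
  ],
)

```text
clock: 25.63
position: [0.464, 0.2845, 0.1683]
ee_rot: [0.0, 0.987, 0.163, 0.001]
contact_force: [0.4, -1.1, -1.3]
width: 0.0349
```

```bash
python3 to.py tong 1.5 0.5 163 0
```

```text
lin tool mm [-1.2  0.7  5.3] rot deg [ 0.05 -0.16  0.05] | t 25.6333 w 0.0349 F [ 0.4 -1.1 -1.3] qd 0.003 q [ 0.42  0.29  1.71 -0.    1.13  0.1 ]
```

Call:
send_rows(
  plan=[
    {"linear":[-0.0005,0,0.002],"delta_rot":[0,0,0],"fingers":0.033},
    {"linear":[0,0,0.002],"delta_rot":[0,0,0],"fingers":0.033},
    {"linear":[0,0,0.0015],"delta_rot":[0,0,0],"fingers":0.033},
    {"linear":[0,0,0],"delta_rot":[0,0,0],"fingers":0.033},
  ],
)

```text
clock: 25.97
position: [0.4643, 0.2847, 0.1642]
ee_rot: [-0.0, 0.987, 0.163, 0.003]
contact_force: [-0.5, -0.4, -1.6]
width: 0.0346
```

```bash
python3 to.py tong 1.5 0.5 163 0
```

```text
lin tool mm [-1.6  0.8  1.2] rot deg [ 0.03 -0.32  0.05] | t 25.9667 w 0.0346 F [-0.5 -0.4 -1.6] qd 0.007 q [ 0.42  0.3   1.72 -0.    1.12  0.1 ]
```

Call:
send_rows(
  plan=[
    {"linear":[-0.0005,0,0.0015],"delta_rot":[0,-0.3,0],"fingers":0.033},
    {"linear":[0,0,0.0015],"delta_rot":[0,0,0],"fingers":0.033},
    {"linear":[0,0,0.0015],"delta_rot":[0,0,0],"fingers":0.033},
    {"linear":[0,0,0],"delta_rot":[0,0,0],"fingers":0.033},
  ],
)

```text
clock: 26.3
position: [0.4648, 0.285, 0.1642]
ee_rot: [-0.0, 0.987, 0.163, 0.002]
contact_force: [-0.0, 1.1, -1.6]
width: 0.0349
```

```bash
python3 to.py tong 1.5 0.5 163 0
```

```text
lin tool mm [-2.1  0.9  1.2] rot deg [ 0.01 -0.27  0.04] | t 26.3 w 0.0349 F [-0.   1.1 -1.6] qd 0.017 q [ 0.42  0.3   1.72 -0.    1.12  0.1 ]
```

It is seated: z stays at 164 mm when commanded lower. Nudge the fixed jaw towards the tongue before releasing.

Call:
send_rows(
  plan=[
    {"linear":[-0.002,0,-0.0005],"delta_rot":[0,-0.2,0],"fingers":0.033},
    {"linear":[-0.001,0,0],"delta_rot":[0,0,0],"fingers":0.033},
    {"linear":[0,0,0.0008],"delta_rot":[0,0,0],"fingers":0.033},
    {"linear":[0,0,0],"delta_rot":[0,0,0],"fingers":0.033},
  ],
)

```text
clock: 26.63
position: [0.4638, 0.2847, 0.1641]
ee_rot: [-0.001, 0.987, 0.163, 0.003]
contact_force: [2.1, -0.3, 0.4]
width: 0.0349
```

```bash
python3 to.py tong 1 0.5 164 0
```

```text
lin tool mm [-1.6  1.   0.1] rot deg [-0.   -0.34  0.03] | t 26.6333 w 0.0349 F [ 2.1 -0.3  0.4] qd 0.002 q [ 0.42  0.3   1.72 -0.    1.12  0.1 ]
```

Call:
send_rows(
  plan=[
    {"linear":[-0.002,0,0],"delta_rot":[0,0,0],"fingers":0.04},
    {"linear":[-0.002,0,0],"delta_rot":[0,0,0],"fingers":0.045},
    {"linear":[-0.002,0,0],"delta_rot":[0,0,0],"fingers":0.05},
    {"linear":[-0.002,0,0],"delta_rot":[0,0,0],"fingers":0.058},
    {"linear":[-0.001,0,0],"delta_rot":[0,0,0],"fingers":0.075},
    {"linear":[0,0,0],"delta_rot":[0,0,0],"fingers":0.085},
    {"linear":[0,0,0],"delta_rot":[0,0,0],"fingers":0.085},
    {"linear":[0,0,0],"delta_rot":[0,0,0],"fingers":0.085},
  ],
)

```text
clock: 27.3
position: [0.4505, 0.2801, 0.1621]
ee_rot: [0.001, 0.987, 0.163, -0.002]
contact_force: [0.1, -0.1, 1.3]
width: 0.085
```

```bash
python3 to.py tong -6 0.5 164 0; python3 look.py w10 logger_center
```

```text
lin tool mm [ 5.4  0.9 -1.9] rot deg [0.03 0.2  0.06] | t 27.3 w 0.085 F [ 0.1 -0.1  1.3] qd 0.004 q [ 0.43  0.28  1.74 -0.    1.12  0.1 ]
[0.45054638 0.28011495 0.16212184] [[0.947, 0.322, -0.003], [0.322, -0.947, -0.002], [-0.003, 0.0, -1.0]] [ 0.43  0.28  1.74 -0.    1.12  0.1 ]
logger_center [([271.0, 225.0, 418.0, 416.0], 0.86)]
```

Call:
send_rows(
  plan=[
    {"linear":[0.006,0,-0.002],"delta_rot":[0,0,0],"fingers":0.085},
    {"linear":[0,0,-0.01],"delta_rot":[0,0,0],"fingers":0.085},
    {"linear":[0,0,-0.02],"delta_rot":[0,0,0],"fingers":0.085},
    {"linear":[0,0,-0.025],"delta_rot":[0,0,0],"fingers":0.085},
    {"linear":[0,0,-0.03],"delta_rot":[0,0,0],"fingers":0.085},
    {"linear":[0,0,-0.03],"delta_rot":[0,0,0],"fingers":0.085},
    {"linear":[0,0,-0.01],"delta_rot":[0,0,0],"fingers":0.085},
    {"linear":[0,0,0],"delta_rot":[0,0,0],"fingers":0.085},
  ],
)

```text
clock: 28.07
position: [0.4583, 0.2826, 0.298]
ee_rot: [0.001, 0.987, 0.163, -0.002]
contact_force: [0.6, -0.1, -0.1]
width: 0.0845
```

```bash
python3 to.py tong 0 0 290 0; python3 look.py w11 logger_center; python3 - <<'E'
from h import *
d=np.load("w11.npz"); P=(d["K"],d["R"],d["t"]); s=np.load("tong.npy"); c,n=np.cos(s[2]),np.sin(s[2])
im=cv2.imread("pics/w11.png")
def pr(x,y,z):
    x,y=x/1e3,y/1e3; return proj(P,[s[0]+c*x-n*y,s[1]+n*x+c*y,z/1e3])[0].round(1)
print("expected top corners",[pr(x,y,166).tolist() for x,y in [(-2.5,-22),(20.5,-22),(20.5,22),(-2.5,22)]])
print("roller axis exp",[pr(-25.5,y,156).tolist() for y in (-19,19)])
cv2.imwrite("pics/w11c.png",im)
m=[e for e in manip.masks_of("logger_center","wrist")][0]; print(m["p"],m["extent"])
px=m["pixels"]; g=cv2.cvtColor(im,cv2.COLOR_BGR2GRAY)
for v in range(150,420,15):
    r=np.where(px[v])[0]
    if len(r): print(v,r.min(),r.max(),"dark",[int(q) for q in r if g[v,q]<45][:1],[int(q) for q in r if g[v,q]<45][-1:],"bright",[int(q) for q in r if g[v,q]>120][:1],[int(q) for q in r if g[v,q]>120][-1:])
E
```

```text
lin tool mm [3.3 1.2 8. ] rot deg [0.04 0.26 0.03] | t 28.0667 w 0.0845 F [ 0.6 -0.1 -0.1] qd 0.037 q [ 0.42  0.2   1.5  -0.    1.44  0.1 ]
[0.45832463 0.28262164 0.29797546] [[0.947, 0.322, -0.004], [0.322, -0.947, -0.002], [-0.005, 0.001, -1.0]] [ 0.42  0.2   1.5  -0.    1.44  0.1 ]
logger_center [([285.0, 181.0, 360.0, 271.0], 0.97)]
expected top corners [[324.5, 267.3], [358.3, 267.3], [360.3, 203.9], [324.6, 203.9]]
roller axis exp [[291.7, 257.9], [290.3, 204.9]]
0.67 [285.4, 182.4, 356.0, 270.7]
195 310 355 dark [] [] bright [312] [355]
210 285 359 dark [] [] bright [317] [359]
225 285 360 dark [] [] bright [317] [360]
240 286 359 dark [287] [293] bright [324] [359]
255 286 358 dark [288] [297] bright [325] [358]
```

Logger edges match the seated prediction (right edge 358–360 px predicted and seen; roller 292 predicted and seen). Final cross-check from the side camera, then hand in.

```bash
python3 - <<'E'
from h import *
S=cam("side"); s=np.load("tong.npy"); c,n=np.cos(s[2]),np.sin(s[2])
im=manip.get_image("side")
X=np.array([[x,y,z] for x in (-2.5,20.5) for y in (-22,22) for z in (112,166)]+[[x,y,156] for x in (-31,-21) for y in (-19,19)])/1e3
q=proj(S,np.c_[s[0]+c*X[:,0]-n*X[:,1],s[1]+n*X[:,0]+c*X[:,1],X[:,2]]); print("expected body+roller",q.min(0).round(),q.max(0).round())
for t in ["logger_center","pin_paddle","gel","jar_a","slides"]: print(t,[(np.round(e["extent"]).tolist(),round(e["p"],2)) for e in manip.find_in(t,"side")[:4]])
manip.get_image("scene"); d=np.load("dock.npy"); c,n=np.cos(d[2]),np.sin(d[2]); C=cam("scene")
Y=np.array([[32,54,108],[112,54,108]])/1e3; print("pin exp",proj(C,np.c_[d[0]+c*Y[:,0]-n*Y[:,1],d[1]+n*Y[:,0]+c*Y[:,1],Y[:,2]]).round(),[(np.round(e["extent"]).tolist(),round(e["p"],2)) for e in manip.find_in("pin_paddle","scene")[:2]])
print(manip.get_state()["contact_force"],manip.get_state()["clock"])
print(manip.sign_off())
E
```

```text
expected body+roller [324. 286.] [355. 321.]
logger_center [([280.0, 210.0, 300.0, 238.0], 0.83), ([323.0, 236.0, 328.0, 265.0], 0.62), ([324.0, 286.0, 353.0, 338.0], 0.58)]
pin_paddle []
gel [([305.0, 231.0, 329.0, 292.0], 0.84)]
jar_a [([314.0, 278.0, 332.0, 310.0], 0.8), ([347.0, 289.0, 354.0, 336.0], 0.58)]
slides [([351.0, 275.0, 384.0, 305.0], 0.82)]
pin exp [[379. 300.]
 [351. 315.]] [([348.0, 300.0, 375.0, 318.0], 0.75), ([278.0, 239.0, 295.0, 266.0], 0.59)]
[-0.57963798  0.41707115  0.67639464] 28.6167
the job is handed in; nothing more can be done
None
```

I parked the pin in the notch and clipped the logger onto the middle of the tongue, body inside and lever outside. The job is handed in at 28.6 s on the robot's clock. I have no verdict back.

**How it went:** I drew the pin out and laid it in the notch. Then I lifted the logger out of the dock, turned it about 183°, and set it on the bench. I took it again across roller and back with a full squeeze, lowered it until the throat stopped on the tongue's top edge, and let go.

**Last checks:**
- **Logger:** the wrist view shows its edges and roller within 0–3 px of where a seated logger should be. In the side view, its outline top and left edge match exactly, and the right edge is within 2 px.
- **Pin:** it was seen lying in the notch just after I placed it. The scene camera still found it there at the end.
- **Bystanders:** the side view found the gel, one jar and the slide box close to their starting places. I did not measure the second jar separately; the other jar detection was on the logger itself, so I ignored it.
- **Robot:** it ended clear above the logger, with contact force near zero.

**What disagreed:** the side camera did not report the pin at the end, though the scene camera did. When I nudged the logger against the tongue before release, the tool stopped 1.6 mm short of its computed position; the wrist view after release did not show that offset. I checked the lever angle only by the roller's position.

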